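Kit the red chassis plates from the carousel onto the pin jig

ROBOT

A 7-joint arm with a two-finger parallel gripper is mounted at the origin on the work surface. World frame = base frame: x ahead of the robot, y to its left, z up, the work surface at z = 0. Lengths are in m, angles in rad, forces in N, time in s.
With the tool pointing down it reaches from about 0.4 to 0.85 m from the base axis. Payload 4.5 kg.
Tool frame: the origin (TCP) lies on the centre line of the jaws, within the pads' length; the fingertips stand 25 mm ahead of it and the grasp point (between the pads) lies 6 mm ahead of it; z points along the fingers, y is the direction in which the jaws open and shut (so a half turn about z gives the same grasp; the last joint's range is limited). The gripper opens to 88 mm and grips with 3 to 60 N. Pads are 18 mm wide; open, the fingers measure 123 mm over their backs; the gripper's body (75 mm by 187 mm) begins 45 mm behind the grasp point.
Start: joints at [-1.112, 0.689, -0.195, 1.565, 0.157, 0.902, -0.215], TCP at [0.258, 0.569, 0.264] pointing down, gripper open.
Joint ranges: [-3.01, 3.01], [-0.46, 2.08], [-1.47, 1.51], [0.13, 2.56], [-1, 4.14], [0.04, 2.09], [-2.66, 2.66]. Speed limits (rad/s): [2.57, 2.57, 3.14, 3.14, 3.14, 3.14, 3.14].

INTERFACE

Orientations are given as a unit quaternion [x, y, z, w].
In Python, from plant import r, eyes gives the robot as it stands.
- The arm moves only by the tool servo_tool, never from a script. Its argument "deltas" is a list of rows, each an object of numbers: "dx", "dy", "dz": the shift along the tool's x, y, z in units of 60 mm (1.0 is 60 mm); "ax", "ay", "az": the turn, a rotation vector about the tool's x, y, z in units of 6 degrees (1.0 is 6 degrees); "hand": the finger opening in mm, from 0 to 88.1. A call has 1 to 10 rows; each row is the pose to reach, as a shift and turn from the pose commanded when the call began, along the tool's axes at that moment; what a row does not reach only later rows make up. A row lasts 1/8 s, in which the tool goes at most 62.5 mm and 10.7 degrees, less where a joint would pass 70% of its speed; a pose out of reach is approached as far as the arm can. A call with a gripper value outside its range is refused whole. The fingers move at their own pace and stop on an object; "newtons" is the grip in N (left out, the last holds). Time passes only in rows, so rows that repeat a pose let the fingers close. It gives the time, the measured TCP pose, the force and the opening at its end, in the units of the state.
- r.get_state(): the state, without advancing time (a new reading comes with each control period).
- eyes.snapshot(name): name is "side" or "top"; returns (picture, depth): 400x640x3 uint8, red, green, blue; 400x640 float32, m along the optical axis (not along the pixel's ray), 0 where there is no reading.
- eyes.camera_model(name): a dict with "fx", "fy", "cx", "cy" (pixels), "pose" (4x4, takes a point from camera to world coordinates). Camera axes: x right, y up, looking along -z (the intrinsics and any distortion apply to the point x, -y, -z); pixel columns grow to the right and rows downward; lengths in m; the calibration is good to about 2 mm. A picture is of the moment at which its call begins. camera_model takes no time and is no camera call.
- r.finish_job(): hands the job in, once; it reports no verdict.
The state is a dict: "clock": time; "q": joint angles; "qd": joint speeds; "joint_torque": joint torques, N m; "tool_pos": TCP position; "eef_rot": TCP orientation; "contact_force": force on the tool from outside, world axes, zero at the start; "moment": the same for the moment, N m; "opening": opening from 0.0 (shut) to 1.0 (fully open).
Only numpy, scipy, OpenCV 4.12 (cv2) and the standard library are available. Lean on these libraries where they do the work, as an engineer would, in place of code of your own. Each camera call takes 0.05 s, during which the arm holds its last target.

TASK

Collect all the red toy-car chassis plates from the parts carousel: turn it by its black handle to bring each one into the gap in the wire guard, lift it out there, and lower it over the two pins of the jig, so that the red plates lie flat in one squared pile. When the last red plate is on, lower the clamp plate, green handle up, over the same pins until it rests flush on the pile, and leave the yellow plates in their carousel pockets.

Things in the scene. Friction and masses are not known exactly. Their poses are not given: they have to be found in the camera images.
- red1_c (a point): Red chassis plate, 88 x 44 x 8 mm, 40 g, same on both faces and end to end, flat black inlays. Two 11 mm through holes on its long axis, 30 mm either side of centre. Starts flat in a carousel pocket, long axis radial. Point: its centre, half-way up; x along the length, y across the width, z through the thickness. Three or all four are present
- red2_c (a point): Red chassis plate, 88 x 44 x 8 mm, 40 g, same on both faces and end to end, flat black inlays. Two 11 mm through holes on its long axis, 30 mm either side of centre. Starts flat in a carousel pocket, long axis radial. Point: its centre, half-way up; x along the length, y across the width, z through the thickness. Three or all four are present
- red3_c (a point): Red chassis plate, 88 x 44 x 8 mm, 40 g, same on both faces and end to end, flat black inlays. Two 11 mm through holes on its long axis, 30 mm either side of centre. Starts flat in a carousel pocket, long axis radial. Point: its centre, half-way up; x along the length, y across the width, z through the thickness. Three or all four are present
- red4_c (a point): Red chassis plate, 88 x 44 x 8 mm, 40 g, same on both faces and end to end, flat black inlays. Two 11 mm through holes on its long axis, 30 mm either side of centre. Starts flat in a carousel pocket, long axis radial. Point: its centre, half-way up; x along the length, y across the width, z through the thickness. Three or all four are present
- yellow1_c (a point): Yellow chassis plate, 88 x 44 x 8 mm, 40 g, same on both faces and end to end, flat black inlays. Two 11 mm through holes on its long axis, 30 mm either side of centre. Starts flat in a carousel pocket, long axis radial. Point: its centre, half-way up; x along the length, y across the width, z through the thickness. Not wanted: stays in its pocket
- yellow2_c (a point): Yellow chassis plate, 88 x 44 x 8 mm, 40 g, same on both faces and end to end, flat black inlays. Two 11 mm through holes on its long axis, 30 mm either side of centre. Starts flat in a carousel pocket, long axis radial. Point: its centre, half-way up; x along the length, y across the width, z through the thickness. Not wanted: stays in its pocket
- rotor (a joint): Turning disc of the carousel, rad, counter-clockwise from above positive; reads 0 at the start whatever way the disc stands; turns two turns either way, held where left by light friction (0.12 N m). White disc 310 mm across, top 27 mm above the bench, with six blue pockets 60 degrees apart, centres 100 mm from the axis.
- pocket0 (a point): Centre of the first of the six pockets (56 mm above the bench, centre of a plate in it), turns with the disc; x radially outward, z up. A plate rests on two end blocks (tops 52 mm above the bench) inside rims 6 mm higher, 2 mm play; between the blocks, along the middle 56 mm of the plate, its long edges are free down to the disc for fingers.
- hub_grip (a point): Point on the carousel's axis, 130 mm above the bench, where to grip its black turning handle: an upright fin 56 mm long, 18 mm thick, from 102 to 150 mm above the bench, on a grey hub of 60 mm diameter. x along the fin's length (towards the first pocket), y across its thickness, z up. Turns with the disc.
- gap (a point): Fixed point where a plate's centre lies when its pocket stands in the middle of the guard's gap, on the robot's side: 100 mm from the carousel axis, 56 mm above the bench. x points from here to the axis, z up; a plate standing here lies lengthwise along x.
- carousel: Carousel base, fixed; origin on its axis at bench level, gap towards its -x, z up. Guard: a steel hoop of 6 mm wire over the other pockets, radius 115 mm about the axis, 85 mm above the bench, on three posts at 172 mm radius; open only within 45 degrees either side of the gap, so plates come out only there.
- jig_seat (a point): Two-pin jig, fixed: foot 140 x 90 x 10 mm, two aluminium blocks (26 mm along x, 40 along y, tops 35 mm above the bench, 40 mm apart; space between free for fingers), each with an 8 mm steel pin, 40 mm high, 3 mm tapered tip, 30 mm either side of this point. Point: midway between the pins at the level of the blocks' tops; x from pin to pin, z up.
- clamp_grip (a point): Clamp plate, 150 to 310 g: aluminium, 88 x 50 x 10 mm, two 11 mm through holes on its long axis 30 mm either side of centre; green handle block on top, 34 mm along x, 16 mm across y, 10 to 48 mm above the underside. Starts loose on the bench, handle up. Point: in the handle, 34 mm above the underside, over the centre; x along the length, z up.
- red1: Body of that red plate; origin at the centre of one 88 x 44 mm face, axes as its centre point
- red2: Body of that red plate; origin at the centre of one 88 x 44 mm face, axes as its centre point
- red3: Body of that red plate; origin at the centre of one 88 x 44 mm face, axes as its centre point
- red4: Body of that red plate; origin at the centre of one 88 x 44 mm face, axes as its centre point
- clamp: Body of the clamp plate; origin at the centre of its underside, axes as its handle point

How it is judged:
By the outcome, as a careful person would: the job done as asked, in the order asked, and still so for the second after the job is handed in, with the robot touching nothing.
Of red1, red2, red3, red4 only 3 to 4 are there at a start; the rules pass over those that are not, and their reading is None.
At some moment in a run one of clamp may be knocked a few centimetres aside while the robot is not near it.
Once in a run the grip may slacken for a moment while it holds something.
It also fails if it takes over 208 s, if anything falls off the work surface, if the arm or the gripper's body presses on something with over 40 N, if the wrist force passes 120 N, or if a joint passes its speed limit or range.

## Working session

There is one attempt and no reset: what is moved stays moved. The work goes in short steps, Python scripts to look and compute and a tool call to move; the robot and the scene stay as the last step left them, time stands still between calls to the robot, and variables do not carry over. Pictures are saved under pics/ and viewed, and the job is handed in when it is done.

Besides the shell and the picture viewer there is one more tool, called after "Request:" as name(argument=value, ...), one argument or row to a line, values as JSON. servo_tool: Moves the arm, as the interface text tells. Its arguments: {"type":"object","properties":{"deltas":{"type":"array","items":{"type":"object","properties":{"dx":{"type":"number"},"dy":{"type":"number"},"dz":{"type":"number"},"ax":{"type":"number"},"ay":{"type":"number"},"az":{"type":"number"},"hand":{"type":"number"}}}},"newtons":{"type":"number"}},"required":["deltas"]}

```bash
ls; mkdir -p pics
python3 - <<'E'
from plant import r, eyes
import cv2,numpy as np
s=r.get_state();print({k:np.round(v,3) for k,v in s.items()})
for n in("side","top"):
    p,d=eyes.snapshot(n);cv2.imwrite(f"pics/{n}0.png",p[...,::-1]);np.save(f"pics/{n}0d.npy",d)
    m=eyes.camera_model(n);print(n,m)
E
```

```text
pics
{'clock': np.float64(0.0), 'q': array([-1.112,  0.69 , -0.195,  1.566,  0.157,  0.903, -0.215]), 'qd': array([-0.   , -0.   , -0.   , -0.   , -0.   ,  0.   , -0.002]), 'joint_torque': array([-0.0000e+00, -5.2755e+01, -1.2660e+00, -1.5343e+01, -5.3000e-02,
        7.0000e-03,  0.0000e+00]), 'tool_pos': array([0.257, 0.569, 0.263]), 'eef_rot': array([ 0.211,  0.978, -0.001, -0.   ]), 'contact_force': array([-1.332, -0.452,  0.198]), 'moment': array([-0.031,  0.008,  0.014]), 'opening': np.float64(0.998)}
side {'fx': 399.26926970137436, 'fy': 399.26926970137436, 'cx': 323.1834079160717, 'cy': 207.6142748738207, 'pose': array([[ 0.99675843,  0.06306486, -0.04995458,  0.51677701],
       [-0.07867047,  0.63405571, -0.76927519, -0.72405535],
       [-0.01684025,  0.77071148,  0.63696172,  0.72893728],
       [ 0.        ,  0.        ,  0.        ,  1.        ]])}
top {'fx': 364.01101256537856, 'fy': 364.01101256537856, 'cx': 321.68292127364697, 'cy': 203.21165965945679, 'pose': array([[ 0.02221124,  0.99860999, -0.04779903,  0.51802755],
       [-0.99972426,  0.02182079, -0.00867499,  0.02538227],
       [-0.00761992,  0.04797853,  0.9988193 ,  1.0526387 ],
       [ 0.        ,  0.        ,  0.        ,  1.        ]])}
```

View pics/top0.png

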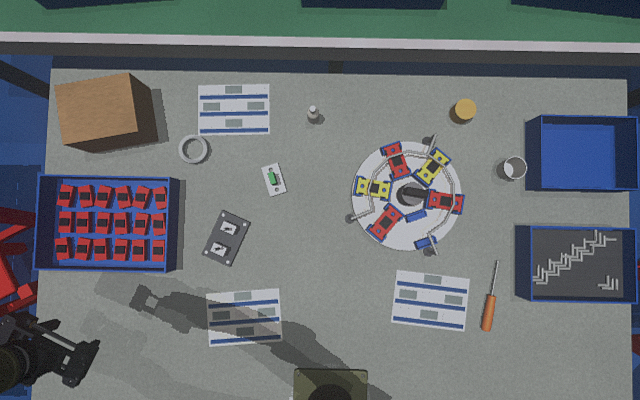

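View pics/side0.png

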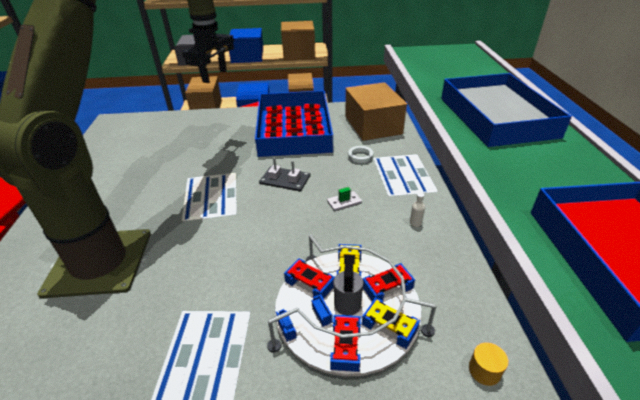

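The top view shows the carousel around (408,195) with three red and two yellow plates. The jig is near (226,238), the clamp near (274,179), and the arm at lower left. I'll zoom in and measure.

```bash
cat > h.py <<'E'
from plant import r, eyes
import cv2,numpy as np
def cam(n): return eyes.camera_model(n)
def ray(m,u,v):
    d=np.array([(u-m['cx'])/m['fx'],-(v-m['cy'])/m['fy'],-1.0]);R=m['pose'][:3,:3]
    return m['pose'][:3,3],R@d
def onplane(m,u,v,z):
    o,d=ray(m,u,v);return o+d*(z-o[2])/d[2]
def depthpt(m,u,v,dep):
    o,d=ray(m,u,v);return o+d*dep
def proj(m,p):
    c=m['pose'][:3,:3].T@(np.array(p)-m['pose'][:3,3]);return np.array([m['cx']+m['fx']*c[0]/-c[2],m['cy']-m['fy']*c[1]/-c[2]])
def cloud(m,d):
    v,u=np.mgrid[0:400,0:640];D=np.stack([(u-m['cx'])/m['fx'],-(v-m['cy'])/m['fy'],-np.ones_like(u,float)],-1)
    return (D*d[...,None])@m['pose'][:3,:3].T+m['pose'][:3,3]
def masks(p):
    h=cv2.cvtColor(p,cv2.COLOR_RGB2HSV);H,S,V=h[...,0],h[...,1],h[...,2]
    return dict(red=((H<8)|(H>172))&(S>150)&(V>80),yellow=(H>22)&(H<35)&(S>120)&(V>80),
      green=(H>45)&(H<80)&(S>150)&(V>60),blue=(H>100)&(H<130)&(S>150)&(V>60))
def blobs(mask,box,amin=15):
    x0,y0,x1,y1=box;q=np.zeros_like(mask,np.uint8);q[y0:y1,x0:x1]=mask[y0:y1,x0:x1]
    n,l,st,c=cv2.connectedComponentsWithStats(q);return [(c[i],st[i][4],l==i) for i in range(1,n) if st[i][4]>=amin]
E
python3 - <<'E'
from h import *
t=cv2.imread('pics/top0.png');s=cv2.imread('pics/side0.png')
a=cv2.resize(t[125:265,340:480],None,fx=4,fy=4,interpolation=cv2.INTER_CUBIC)
cv2.imwrite('pics/z1.png',a)
a=cv2.resize(t[150:280,190:300],None,fx=4.5,fy=4.5,interpolation=cv2.INTER_CUBIC)
cv2.imwrite('pics/z2.png',a)
a=cv2.resize(s[225:375,260:450],None,fx=4,fy=4,interpolation=cv2.INTER_CUBIC)
cv2.imwrite('pics/z3.png',a)
E
```

```text
(no output)
```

View pics/z1.png

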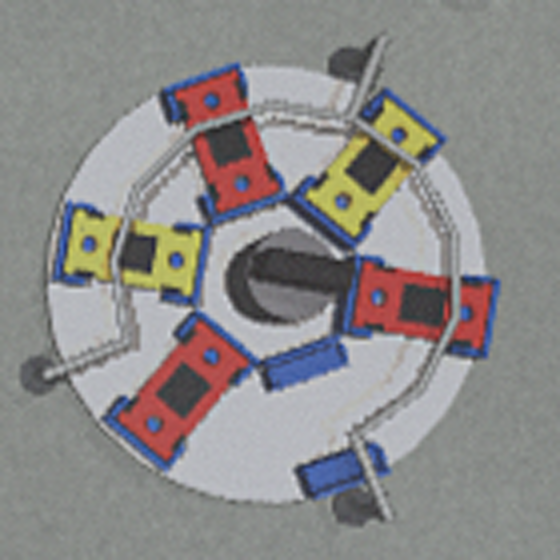

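View pics/z2.png

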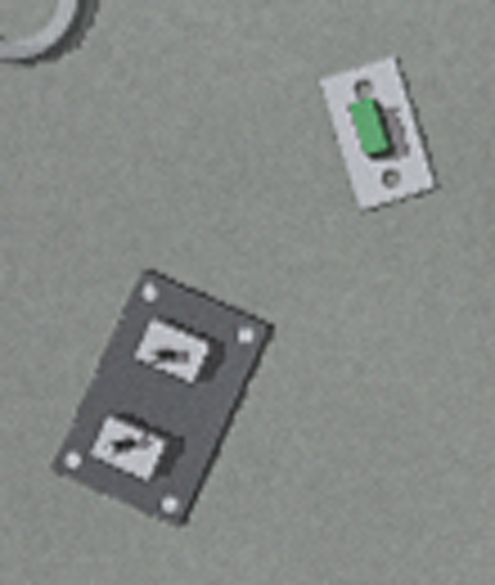

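View pics/z3.png

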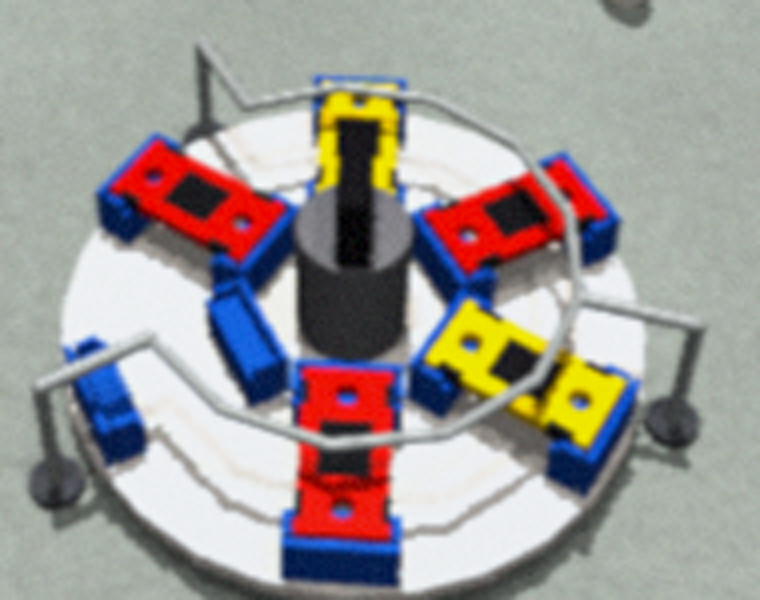

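```bash
cat >> h.py <<'E'
def rectfit(m,mask,z):
    v,u=np.nonzero(mask);o=m['pose'][:3,3];P=np.array([onplane(m,a,b,z)[:2] for a,b in zip(u,v)])
    c,(w,h),a=cv2.minAreaRect((P*1000).astype(np.float32));
    if w<h: a+=90;w,h=h,w
    return np.array(c)/1000,(w,h),(a+90)%180-90
E
python3 - <<'E'
from h import *
for n,box in(("top",(340,130,480,265)),("side",(260,235,450,375))):
    p=cv2.imread(f'pics/{n}0.png')[...,::-1].copy();d=np.load(f'pics/{n}0d.npy');m=cam(n);C=cloud(m,d);M=masks(p)
    for k in('red','yellow'):
        for c,A,mk in blobs(M[k],box,40):
            print(n,k,np.round(c,1),A,'z',np.round(np.percentile(C[mk][:,2],[10,50,90]),4),'mean',np.round(C[mk].mean(0),4),rectfit(m,mk,.06))
    g=blobs(M['green'],(180,130,420,230),10)
    for c,A,mk in g: print(n,'green',c,A,np.round(np.percentile(C[mk][:,2],[10,50,90]),4),rectfit(m,mk,.048))
    b=C[...,2][(C[...,2]<.02)&(C[...,2]>-.02)&(d>0)];print('bench z',np.median(b))
E
```

```text
top red [392.4 149.1] 89 z [0.0581 0.0606 0.0631] mean [ 0.7161 -0.1546  0.0716] (array([ 0.71779279, -0.15695222]), (41.476051330566406, 23.562530517578125), -70.25029182434082)
top red [398.9 167.6] 133 z [0.0578 0.0607 0.0628] mean [ 0.6677 -0.1751  0.0604] (array([ 0.67226562, -0.17362283]), (52.105892181396484, 41.68109130859375), 19.105276107788086)
top red [437.2 199.3] 140 z [0.0586 0.0606 0.063 ] mean [ 0.5822 -0.276   0.0749] (array([ 0.58231458, -0.28573901]), (53.32787322998047, 41.8543815612793), 79.88002014160156)
top red [458.4 203.5] 68 z [0.0594 0.0612 0.0635] mean [ 0.5719 -0.3324  0.0758] (array([ 0.57278918, -0.33679944]), (39.114688873291016, 16.899150848388672), -9.171562194824219)
top yellow [440.5 156.5] 82 z [0.0582 0.06   0.0624] mean [ 0.6987 -0.2851  0.0721] (array([ 0.69921106, -0.28819366]), (42.568145751953125, 19.031051635742188), 51.919307708740234)
top yellow [427.5 172.4] 176 z [0.0585 0.0604 0.0629] mean [ 0.6562 -0.2533  0.0606] (array([ 0.66054205, -0.25672369]), (56.121028900146484, 41.477439880371094), -38.85575866699219)
top yellow [365.4 186.
[... 1297 characters left out ...]
0584 0.0602 0.0624] mean [ 0.6131 -0.1071  0.0637] (array([ 0.61287488, -0.10732793]), (74.72986602783203, 45.21293640136719), 81.53495025634766)
side yellow [379.6 311.8] 332 z [0.058  0.06   0.0616] mean [ 0.6552 -0.2533  0.0617] (array([ 0.6571781 , -0.25275369]), (47.45430374145508, 44.91666030883789), 44.82376480102539)
side yellow [402.6 324.6] 335 z [0.0577 0.06   0.0616] mean [ 0.6937 -0.2866  0.0618] (array([ 0.69207184, -0.283495  ]), (47.627750396728516, 41.03493118286133), 50.69232177734375)
side green [344.2244898  190.53061224] 49 [0.0409 0.0471 0.0491] (array([0.63644324, 0.1667256 ]), (29.376426696777344, 24.282264709472656), 23.066194534301758)
bench z 0.00025005990515547527
```

```bash
sed -i 's/(S>150)&(V>80),yellow=(H>22)&(H<35)&(S>120)/(S>120)\&(V>60),yellow=(H>22)\&(H<35)\&(S>90)/; s/green=(H>45)&(H<80)&(S>150)/green=(H>45)\&(H<80)\&(S>110)/' h.py
python3 - <<'E'
from h import *
from scipy.optimize import least_squares
for n,box in(("top",(340,130,480,265)),("side",(260,235,450,375))):
    p=cv2.imread(f'pics/{n}0.png')[...,::-1].copy();d=np.load(f'pics/{n}0d.npy');m=cam(n);C=cloud(m,d);M=masks(p)
    # disc edge via depth: points with z in .02-.034 ; project to plane .027, outermost per angle
    h=cv2.cvtColor(p,cv2.COLOR_RGB2HSV)
    v,u=np.mgrid[0:400,0:640];sel=(h[...,1]<25)&(h[...,2]>(185 if n=='top' else 200))
    q=np.zeros_like(sel);q[box[1]:box[3],box[0]:box[2]]=sel[box[1]:box[3],box[0]:box[2]]
    P=np.array([onplane(m,a,b,.027)[:2] for a,b in zip(u[q],v[q])])
    H=cv2.convexHull((P*1000).astype(np.float32))[:,0]/1000
    c0=np.array([.602,-.196])
    f=least_squares(lambda x:np.hypot(*(H-x[:2]).T)-x[2],[*c0,.155],loss='soft_l1',f_scale=.001)
    f2=least_squares(lambda x:np.hypot(*(H-x[:2]).T)-.1545,c0,loss='soft_l1',f_scale=.001)
    print(n,'disc',f.x,f2.x,np.abs(f.fun).max(),len(H))
    for k in('red','yellow'):
        for c,A,mk in blobs(M[k],box,30):
            cc,wh,a=rectfit(m,mk,.06);dl=cc-f2.x;print(k,np.round(c),A,cc.round(4),np.round(wh,1),round(a,1),'ang',np.degrees(np.arctan2(dl[1],dl[0])).round(1),np.hypot(*dl).round(4))
    for c,A,mk in blobs(M['green'],(180,130,420,230),10): print(n,'green',c,A,rectfit(m,mk,.048))
    # jig foot
    q=(h[...,2]<110)&(h[...,1]<60) if n=='top' else (h[...,2]<110)&(h[...,1]<80)
    for c,A,mk in blobs(q,(190,195,265,275) if n=='top' else (250,155,320,195),100): print('foot',c,A,rectfit(m,mk,.01))
E
```

```text
top disc [ 0.59520339 -0.20302994  0.15238078] [ 0.59311302 -0.20281939] 0.026874556126372795 35
red [393. 149.] 121 [ 0.7184 -0.157 ] [43.5 25.4] -69.0 ang 20.1 0.1333
red [399. 167.] 192 [ 0.6737 -0.1743] [53.8 44. ] 19.7 ang 19.5 0.0854
red [438. 200.] 220 [ 0.5811 -0.2897] [63.5 42.3] 81.7 ang -97.9 0.0877
red [458. 203.] 90 [ 0.574  -0.3359] [42.3 19.2] -9.1 ang -98.2 0.1344
red [385. 222.] 347 [ 0.518  -0.1402] [88.  42.7] -39.9 ang 140.2 0.0978
yellow [441. 157.] 97 [ 0.6993 -0.2888] [42.5 20.9] 55.1 ang -39.0 0.1366
yellow [428. 172.] 222 [ 0.6628 -0.2582] [62.2 44. ] -39.2 ang -38.5 0.089
yellow [362. 186.] 150 [ 0.6159 -0.0769] [43.4 31.5] -9.2 ang 79.7 0.128
yellow [381. 189.] 193 [ 0.6079 -0.1248] [46.7 43.1] 81.4 ang 79.3 0.0794
foot [226.74782609 237.87351779] 1265 (array([0.46233469, 0.30614963]), (141.74526977539062, 94.45636749267578), -23.124290466308594)
side disc [ 0.60146963 -0.19395818  0.1618561 ] [ 0.59747468 -0.20199494] 0.017056599762791835 38
red [309. 275.] 530 [ 0.5193 -0.1422] [87.2 49. ] -38.4 ang 142.6 0.0985
red [403. 273.] 87 [ 0.725  -0.1559] [41.7 
[... 161 characters left out ...]
.3 0.075
red [345. 349.] 410 [ 0.5782 -0.3226] [47.8 42.2] 80.5 ang -99.1 0.1221
yellow [349. 259.] 304 [ 0.6127 -0.1075] [75.2 45.6] 80.5 ang 80.8 0.0957
yellow [380. 312.] 346 [ 0.6578 -0.2552] [47.6 47.5] -38.6 ang -41.4 0.0805
yellow [403. 325.] 342 [ 0.6923 -0.2832] [48.3 41. ] 50.7 ang -40.6 0.1249
side green [344.578125 190.59375 ] 64 (array([0.63369446, 0.16180867]), (46.24412536621094, 28.293384552001953), 82.63549041748047)
foot [283.61607143 157.10714286] 112 (array([0.47529395, 0.39670673]), (197.956787109375, 74.58251190185547), -0.0918731689453125)
foot [285.03030303 179.92496392] 693 (array([0.46498691, 0.29902484]), (141.62149047851562, 98.8624496459961), -22.858535766601562)
```

Run:
```python
from h import *
m=cam('top');c=np.array([.5945,-.204])
for x,y in((38,376),(352,507),(348,62)):
    p=onplane(m,340+x/4-.4,125+y/4-.4,.006)[:2];d=p-c;print(p,np.hypot(*d),np.degrees(np.arctan2(d[1],d[0])))
m=cam('side')
for x,y in((203,130),(57,483),(672,422)):
    p=onplane(m,260+x/4-.4,225+y/4-.4,.006)[:2];d=p-c;print('s',p,np.hypot(*d),np.degrees(np.arctan2(d[1],d[0])))
# pins in side view & tops
t=cv2.imread('pics/side0.png')[150:215,250:375];cv2.imwrite('pics/z4.png',cv2.resize(t,None,fx=6,fy=6,interpolation=cv2.INTER_CUBIC))
```

```text
[ 0.52561154 -0.04521371] 0.1730858355840971 113.45331662577784
[ 0.43719728 -0.27083072] 0.1709107709109886 -156.98158325412666
[ 0.75771905 -0.26528544] 0.17434552793734287 -20.580136302083908
s [ 0.52675296 -0.03936608] 0.17802805869968769 112.367219125748
s [ 0.44056318 -0.2743904 ] 0.16926710858362065 -155.4268927222933
s [ 0.7566683  -0.26763739] 0.17420756372158397 -21.425823719421448
```

View pics/z4.png

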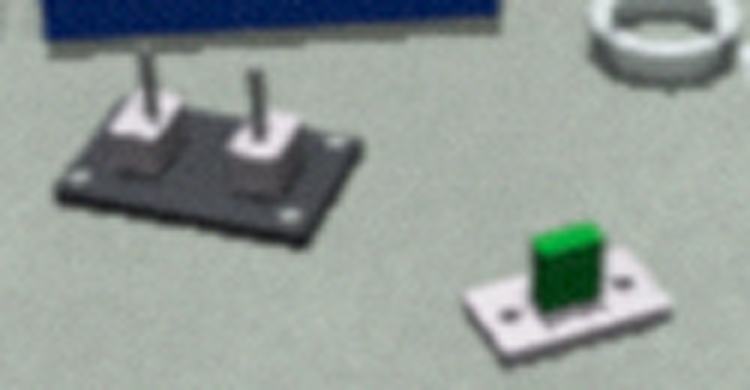

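```bash
cat >> h.py <<'E'
from scipy.spatial.transform import Rotation as Ro
def goal(x,y,z,yaw,ref=None):
    s=r.get_state();R0=Ro.from_quat(s['eef_rot']);p0=np.array(s['tool_pos'])
    a=np.radians(yaw/2);Rt=Ro.from_quat([np.cos(a),np.sin(a),0,0])
    d=R0.inv().apply(np.array([x,y,z])-p0)/.06;w=np.degrees((R0.inv()*Rt).as_rotvec())/6
    print('t',round(s['clock'],2),'pos',p0.round(4),'d',d.round(3),'a',w.round(2),'open',round(s['opening'],3),'q',np.round(s['q'],2))
def yawof(q): return np.degrees(2*np.arctan2(q[1],q[0]))
E
python3 -c "
from h import *
goal(.5945,-.204,.25,80)
print(yawof(r.get_state()['eef_rot']))"
```

```text
t 0.1 pos [0.2574 0.569  0.263 ] d [-10.427  -9.423   0.233] a [-1.000e-02  1.000e-02  1.261e+01] open 0.998 q [-1.11  0.69 -0.19  1.57  0.16  0.9  -0.22]
155.66545778079927
```

Request:
servo_tool(
  deltas=[
    {"dx":-10.43,"dy":-9.42,"dz":0.2,"az":12.6,"hand":60},
    {"dx":-10.43,"dy":-9.42,"dz":0.2,"az":12.6,"hand":60},
    {"dx":-10.43,"dy":-9.42,"dz":0.2,"az":12.6,"hand":60},
    {"dx":-10.43,"dy":-9.42,"dz":0.2,"az":12.6,"hand":60},
    {"dx":-10.43,"dy":-9.42,"dz":0.2,"az":12.6,"hand":60},
    {"dx":-10.43,"dy":-9.42,"dz":0.2,"az":12.6,"hand":60},
    {"dx":-10.43,"dy":-9.42,"dz":0.2,"az":12.6,"hand":60},
    {"dx":-10.43,"dy":-9.42,"dz":0.2,"az":12.6,"hand":60},
    {"dx":-10.43,"dy":-9.42,"dz":0.2,"az":12.6,"hand":60},
    {"dx":-10.43,"dy":-9.42,"dz":0.2,"az":12.6,"hand":60},
  ],
)

```text
schema error: expected keys dx, dy, dz, ax, ay, az, hand
```

```bash
python3 -c "
from h import *
goal(.5945,-.204,.25,80)"
```

```text
t 0.1 pos [0.2574 0.569  0.263 ] d [-10.427  -9.423   0.233] a [-1.000e-02  1.000e-02  1.261e+01] open 0.998 q [-1.11  0.69 -0.19  1.57  0.16  0.9  -0.22]
```

Request:
servo_tool(
  deltas=[
    {"dx":-10.43,"dy":-9.42,"dz":0.2,"ax":0,"ay":0,"az":12.6,"hand":60},
    {"dx":-10.43,"dy":-9.42,"dz":0.2,"ax":0,"ay":0,"az":12.6,"hand":60},
    {"dx":-10.43,"dy":-9.42,"dz":0.2,"ax":0,"ay":0,"az":12.6,"hand":60},
    {"dx":-10.43,"dy":-9.42,"dz":0.2,"ax":0,"ay":0,"az":12.6,"hand":60},
    {"dx":-10.43,"dy":-9.42,"dz":0.2,"ax":0,"ay":0,"az":12.6,"hand":60},
    {"dx":-10.43,"dy":-9.42,"dz":0.2,"ax":0,"ay":0,"az":12.6,"hand":60},
    {"dx":-10.43,"dy":-9.42,"dz":0.2,"ax":0,"ay":0,"az":12.6,"hand":60},
    {"dx":-10.43,"dy":-9.42,"dz":0.2,"ax":0,"ay":0,"az":12.6,"hand":60},
    {"dx":-10.43,"dy":-9.42,"dz":0.2,"ax":0,"ay":0,"az":12.6,"hand":60},
    {"dx":-10.43,"dy":-9.42,"dz":0.2,"ax":0,"ay":0,"az":12.6,"hand":60},
  ],
)

```text
clock: 1.35
tool_pos: [0.508, -0.005, 0.2546]
eef_rot: [0.766, 0.643, 0.0, -0.0]
contact_force: [1.2, 1.4, 0.3]
opening: 0.677
```

```bash
python3 -c "
from h import *
goal(.5945,-.204,.25,80)"
```

```text
t 1.35 pos [ 0.508  -0.005   0.2546] d [-3.019  1.991  0.075] a [-0.   -0.    0.01] open 0.677 q [-0.14  0.55  0.09  1.93 -0.08  0.66 -0.17]
```

Request:
servo_tool(
  deltas=[
    {"dx":-3.02,"dy":1.99,"dz":0.1,"ax":0,"ay":0,"az":0,"hand":60},
    {"dx":-3.02,"dy":1.99,"dz":0.1,"ax":0,"ay":0,"az":0,"hand":60},
    {"dx":-3.02,"dy":1.99,"dz":0.1,"ax":0,"ay":0,"az":0,"hand":60},
    {"dx":-3.02,"dy":1.99,"dz":0.1,"ax":0,"ay":0,"az":0,"hand":60},
    {"dx":-3.02,"dy":1.99,"dz":0.1,"ax":0,"ay":0,"az":0,"hand":60},
    {"dx":-3.02,"dy":1.99,"dz":0.1,"ax":0,"ay":0,"az":0,"hand":60},
  ],
)

```text
clock: 2.1
tool_pos: [0.5934, -0.2006, 0.2483]
eef_rot: [0.765, 0.644, 0.0, -0.001]
contact_force: [-0.2, 0.6, -0.4]
opening: 0.68
```

```bash
python3 -c "
from h import *
goal(.5945,-.204,.138,80)
p,d=eyes.snapshot('side');cv2.imwrite('pics/s1.png',p[...,::-1])"
```

```text
t 2.1 pos [ 0.5934 -0.2006  0.2483] d [-0.056  0.031  1.839] a [-0.02 -0.02  0.02] open 0.68 q [ 0.22  0.71  0.07  1.58 -0.06  0.85  0.14]
```

View pics/s1.png

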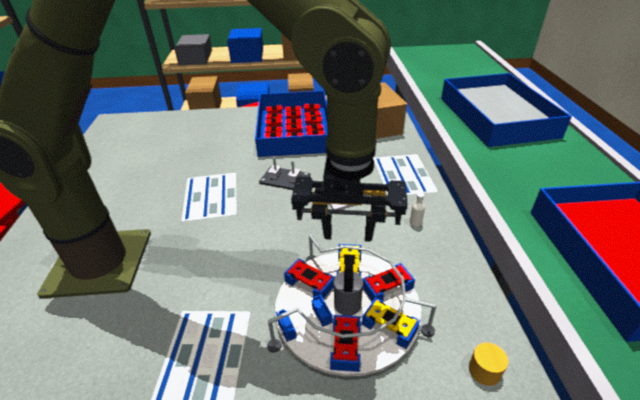

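Request:
servo_tool(
  deltas=[
    {"dx":0,"dy":0,"dz":0.9,"ax":0,"ay":0,"az":0,"hand":60},
    {"dx":0,"dy":0,"dz":1.83,"ax":0,"ay":0,"az":0,"hand":60},
    {"dx":0,"dy":0,"dz":1.83,"ax":0,"ay":0,"az":0,"hand":50},
    {"dx":0,"dy":0,"dz":1.83,"ax":0,"ay":0,"az":0,"hand":40},
    {"dx":0,"dy":0,"dz":1.83,"ax":0,"ay":0,"az":0,"hand":10},
    {"dx":0,"dy":0,"dz":1.83,"ax":0,"ay":0,"az":0,"hand":10},
    {"dx":0,"dy":0,"dz":1.83,"ax":0,"ay":0,"az":0,"hand":10},
    {"dx":0,"dy":0,"dz":1.83,"ax":0,"ay":0,"az":0,"hand":10},
  ],
  newtons=20,
)

```text
clock: 3.15
tool_pos: [0.5965, -0.2029, 0.1409]
eef_rot: [0.766, 0.643, 0.002, 0.003]
contact_force: [3.9, -1.3, 6.5]
opening: 0.201
```

```bash
python3 -c "
from h import *
goal(.5945,-.204,.138,80)
print(r.get_state()['contact_force'],r.get_state()['moment'])"
```

```text
t 3.15 pos [ 0.5965 -0.2029  0.1409] d [-0.024 -0.03   0.048] a [0.06 0.   0.01] open 0.201 q [ 0.23  0.85  0.05  1.66 -0.07  0.63  0.14]
[ 3.8882086  -1.30105573  6.50715179] [-0.09055914 -0.67606256  0.03230491]
```

Request:
servo_tool(
  deltas=[
    {"dx":0,"dy":0.03,"dz":0,"ax":0,"ay":0,"az":-1,"hand":10},
    {"dx":0,"dy":0.03,"dz":0,"ax":0,"ay":0,"az":-2,"hand":10},
    {"dx":0,"dy":0.03,"dz":0,"ax":0,"ay":0,"az":-3.08,"hand":10},
    {"dx":0,"dy":0.03,"dz":0,"ax":0,"ay":0,"az":-3.08,"hand":10},
    {"dx":0,"dy":0.03,"dz":0,"ax":0,"ay":0,"az":-3.08,"hand":10},
    {"dx":0,"dy":0.03,"dz":0,"ax":0,"ay":0,"az":-3.08,"hand":10},
  ],
)

```text
clock: 3.9
tool_pos: [0.5966, -0.2031, 0.1408]
eef_rot: [0.653, 0.758, 0.001, 0.001]
contact_force: [-0.0, -0.2, 10.0]
opening: 0.202
```

```bash
python3 -c "
from h import *
goal(.5945,-.204,.138,98.5)
p,d=eyes.snapshot('top');cv2.imwrite('pics/t2.png',p[...,::-1])
p,d=eyes.snapshot('side');cv2.imwrite('pics/s2.png',p[...,::-1])
print(r.get_state()['contact_force'],r.get_state()['moment'])"
```

```text
t 3.9 pos [ 0.5966 -0.2031  0.1408] d [-0.009 -0.036  0.047] a [ 0.02  0.01 -0.  ] open 0.202 q [ 0.27  0.85 -0.03  1.66  0.04  0.64  0.37]
[ 0.93030175 -0.068994    9.80674161] [-0.06659723 -0.06546008 -0.10016884]
```

View pics/s2.png

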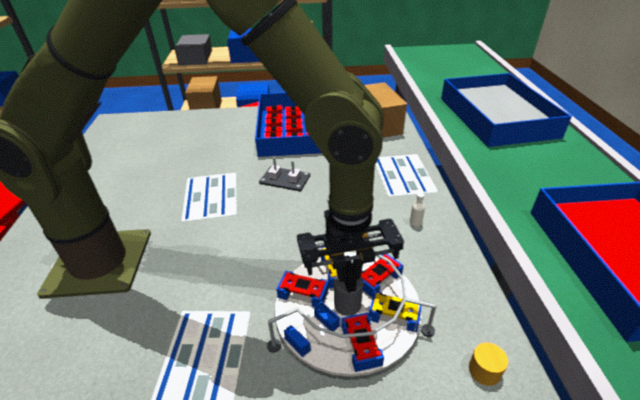

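View pics/t2.png

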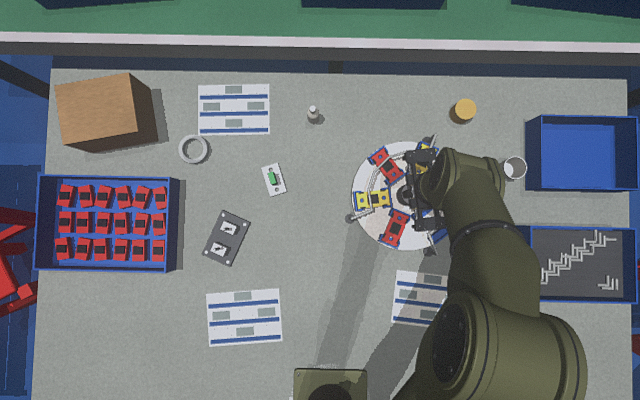

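Run:
```python
from h import *
for n,box in(("top",(340,130,480,265)),("side",(260,265,330,305))):
    p=cv2.imread(f'pics/{n}2.png' if 0 else f'pics/{n[0]}2.png')[...,::-1].copy();m=cam(n);M=masks(p)
    for c,A,mk in blobs(M['red'],box,100):
        print(n,c,A,rectfit(m,mk,.06))
```

```text
top [379.80451128 156.4962406 ] 133 (array([ 0.69689923, -0.12346436]), (42.66625213623047, 29.654014587402344), -51.81262969970703)
top [391.6031746  171.35978836] 189 (array([ 0.66099756, -0.15191864]), (53.09554672241211, 43.78542709350586), 38.243797302246094)
top [394.90140845 228.07323944] 355 (array([ 0.50265344, -0.16646204]), (87.3020248413086, 43.600059509277344), -21.77501678466797)
side [302.43915344 284.8042328 ] 567 (array([ 0.50380252, -0.16906412]), (87.52641296386719, 47.821041107177734), -22.246253967285156)
```

Request:
servo_tool(
  deltas=[
    {"dx":0,"dy":0,"dz":0,"ax":0,"ay":0,"az":0,"hand":60},
    {"dx":0,"dy":0,"dz":0,"ax":0,"ay":0,"az":0,"hand":60},
    {"dx":0,"dy":0,"dz":-0.9,"ax":0,"ay":0,"az":0,"hand":70},
    {"dx":0,"dy":0,"dz":-1.2,"ax":0,"ay":0,"az":0,"hand":70},
    {"dx":0,"dy":0,"dz":-1.2,"ax":0,"ay":0,"az":0,"hand":70},
  ],
)

```text
clock: 4.62
tool_pos: [0.596, -0.2029, 0.212]
eef_rot: [0.653, 0.758, 0.0, 0.001]
contact_force: [-0.1, -0.4, -0.6]
opening: 0.746
```

```bash
python3 -c "
from h import *
goal(.5035,-.167,.2,158.2)"
```

```text
t 4.62 pos [ 0.596  -0.2029  0.212 ] d [ 0.821 -1.436  0.197] a [ 0.01  0.01 -9.94] open 0.746 q [ 0.27  0.75 -0.04  1.61  0.04  0.78  0.37]
```

Request:
servo_tool(
  deltas=[
    {"dx":0.82,"dy":-1.44,"dz":0.2,"ax":0,"ay":0,"az":-9.94,"hand":70},
    {"dx":0.82,"dy":-1.44,"dz":0.2,"ax":0,"ay":0,"az":-9.94,"hand":70},
    {"dx":0.82,"dy":-1.44,"dz":0.2,"ax":0,"ay":0,"az":-9.94,"hand":70},
    {"dx":0.82,"dy":-1.44,"dz":0.2,"ax":0,"ay":0,"az":-9.94,"hand":70},
    {"dx":0.82,"dy":-1.44,"dz":0.2,"ax":0,"ay":0,"az":-9.94,"hand":70},
    {"dx":0.82,"dy":-1.44,"dz":0.2,"ax":0,"ay":0,"az":-9.94,"hand":70},
    {"dx":0.82,"dy":-1.44,"dz":0.2,"ax":0,"ay":0,"az":-9.94,"hand":70},
    {"dx":0.82,"dy":-1.44,"dz":0.2,"ax":0,"ay":0,"az":-9.94,"hand":70},
  ],
)

```text
clock: 5.62
tool_pos: [0.5023, -0.1667, 0.1982]
eef_rot: [0.19, 0.982, 0.0, -0.001]
contact_force: [-1.0, -1.1, 0.4]
opening: 0.796
```

```bash
python3 -c "
from h import *
goal(.5035,-.167,.063,158.2)
p,d=eyes.snapshot('side');cv2.imwrite('pics/s3.png',p[...,::-1])"
```

```text
t 5.62 pos [ 0.5023 -0.1667  0.1982] d [-0.024  0.003  2.254] a [-0.   -0.02 -0.02] open 0.796 q [ 0.43  0.67 -0.33  1.91  0.36  0.61  1.07]
```

View pics/s3.png

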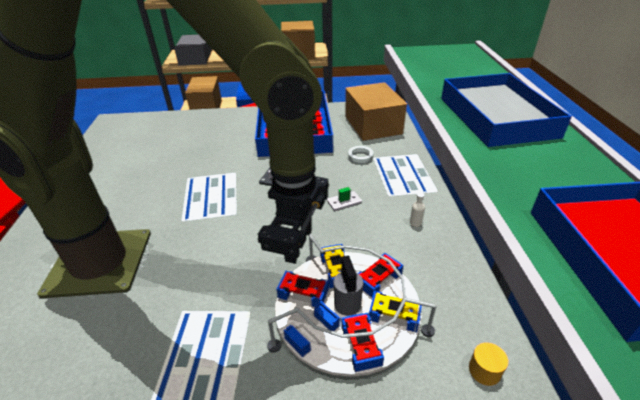

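Request:
servo_tool(
  deltas=[
    {"dx":-0.01,"dy":0,"dz":0.9,"ax":0,"ay":0,"az":0,"hand":70},
    {"dx":-0.01,"dy":0,"dz":1.6,"ax":0,"ay":0,"az":0,"hand":70},
    {"dx":-0.01,"dy":0,"dz":2.0,"ax":0,"ay":0,"az":0,"hand":70},
    {"dx":-0.01,"dy":0,"dz":2.25,"ax":0,"ay":0,"az":0,"hand":70},
    {"dx":-0.01,"dy":0,"dz":2.25,"ax":0,"ay":0,"az":0,"hand":70},
    {"dx":-0.01,"dy":0,"dz":2.25,"ax":0,"ay":0,"az":0,"hand":60},
    {"dx":-0.01,"dy":0,"dz":2.25,"ax":0,"ay":0,"az":0,"hand":35},
    {"dx":-0.01,"dy":0,"dz":2.25,"ax":0,"ay":0,"az":0,"hand":35},
    {"dx":-0.01,"dy":0,"dz":2.25,"ax":0,"ay":0,"az":0,"hand":35},
  ],
  newtons=30,
)

```text
clock: 6.8
tool_pos: [0.5039, -0.1672, 0.0647]
eef_rot: [0.189, 0.982, -0.0, 0.001]
contact_force: [-0.7, -0.4, 6.0]
opening: 0.49
```

```bash
python3 -c "
from h import *
goal(.5035,-.167,.2,158.2)"
```

```text
t 6.8 pos [ 0.5039 -0.1672  0.0647] d [ 4.000e-03  2.000e-03 -2.255e+00] a [ 0.    0.01 -0.  ] open 0.49 q [ 0.34  0.9  -0.18  1.98  0.48  0.3   0.96]
```

Request:
servo_tool(
  deltas=[
    {"dx":0,"dy":0,"dz":-0.4,"ax":0,"ay":0,"az":0,"hand":35},
    {"dx":0,"dy":0,"dz":-1.2,"ax":0,"ay":0,"az":0,"hand":35},
    {"dx":0,"dy":0,"dz":-2.0,"ax":0,"ay":0,"az":0,"hand":35},
    {"dx":0,"dy":0,"dz":-2.25,"ax":0,"ay":0,"az":0,"hand":35},
    {"dx":0,"dy":0,"dz":-2.25,"ax":0,"ay":0,"az":0,"hand":35},
  ],
)

```text
clock: 7.42
tool_pos: [0.5036, -0.1674, 0.1994]
eef_rot: [0.189, 0.982, -0.0, 0.001]
contact_force: [-0.4, -0.1, 0.2]
opening: 0.49
```

Run:
```python
from h import *
P={}
for n,box,f in(("top",(205,210,245,265),'t2'),("side",(262,158,312,190),'s2')):
    p=cv2.imread(f'pics/{f}.png')[...,::-1].copy();m=cam(n)
    h=cv2.cvtColor(p,cv2.COLOR_RGB2HSV)
    bl=blobs((h[...,2]>175)&(h[...,1]<60),box,10)
    c=[]
    for ce,A,mk in bl:
        q=onplane(m,*ce,.035)[:2];print(n,ce,A,q,rectfit(m,mk,.035));
    for dz in [.01]:
        q=(h[...,2]<115)&(h[...,1]<70) 
goal(.464,.304,.2,157)
p,d=eyes.snapshot('top');cv2.imwrite('pics/t4.png',p[...,::-1])
p=p[205:270,190:260];cv2.imwrite('pics/z5.png',cv2.resize(p[...,::-1],None,fx=8,fy=8,interpolation=cv2.INTER_CUBIC))
p,d=eyes.snapshot('side');cv2.imwrite('pics/s4.png',p[...,::-1])
p=p[150:195,255:320];cv2.imwrite('pics/z6.png',cv2.resize(p[...,::-1],None,fx=10,fy=10,interpolation=cv2.INTER_CUBIC))
```

```text
top [227.88659794 227.11340206] 97 [0.49411816 0.29489767] (array([0.49328891, 0.29512869]), (37.744667053222656, 24.815799713134766), 65.2293930053711)
top [217.87096774 249.4516129 ] 93 [0.43137113 0.32071942] (array([0.43208475, 0.32067407]), (37.65589141845703, 23.490896224975586), 65.0701904296875)
side [290.45166163 167.0694864 ] 662 [0.48520686 0.32199953] (array([0.46906247, 0.29116068]), (170.2591094970703, 157.02090454101562), 86.83525085449219)
side [270.55223881 187.8358209 ] 67 [0.42568159 0.21938317] (array([0.43394293, 0.22271123]), (69.76483154296875, 19.573055267333984), -5.797630310058594)
t 7.42 pos [ 0.5036 -0.1674  0.1994] d [ 3.535  7.047 -0.015] a [0.   0.01 0.19] open 0.49 q [ 0.44  0.67 -0.34  1.91  0.37  0.62  1.06]
```

View pics/z5.png

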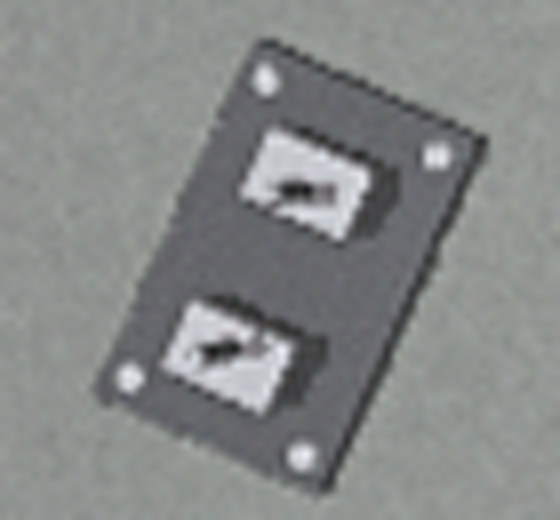

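View pics/z6.png

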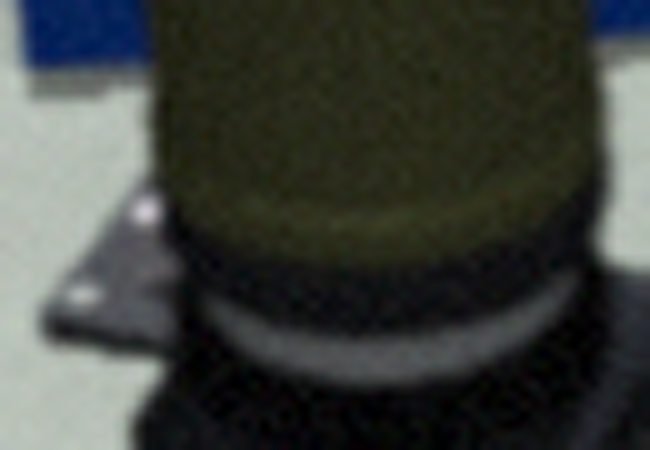

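Run:
```python
from h import *
m=cam('top')
S=[onplane(m,190+(x+.5)/8-.5,205+(y+.5)/8-.5,.011)[:2] for x,y in((265,80),(437,157),(130,378),(301,457))]
print('screws mean',np.mean(S,0))
m2=cam('side')
f=lambda x,y:(250+(x+.5)/6-.5,150+(y+.5)/6-.5)
T=[onplane(m2,*f(*a),.075)[:2] for a in((147,55),(257,72))];B=[onplane(m2,*f(*a),.035)[:2] for a in((152,118),(262,138))]
print('side tips',T,np.mean(T,0));print('base',B,np.mean(B,0))
S=[onplane(m2,*f(*a),.011)[:2] for a in((80,177),(290,214),(338,142))];print('side screws',S, 'mid of opposite',(S[0]+S[2])/2)
g=lambda x,y:(190+(x+.5)/8-.5,205+(y+.5)/8-.5)
print('top tips',[onplane(m,*g(*a),.075)[:2] for a in((278,190),(205,352))],'bases',[onplane(m,*g(*a),.035)[:2] for a in((322,190),(262,340))])
t=cv2.imread('pics/s0.png') if 0 else cv2.imread('pics/side0.png')
z=cv2.resize(t[150:195,255:320],None,fx=12,fy=12,interpolation=cv2.INTER_CUBIC);cv2.imwrite('pics/z7.png',z)
```

```text
screws mean [0.46229238 0.30850206]
side tips [array([0.43826178, 0.31213052]), array([0.49335789, 0.29060031])] [0.46580983 0.30136541]
base [array([0.43699723, 0.31487434]), array([0.49327471, 0.29081384])] [0.46513597 0.30284409]
side screws [array([0.39782155, 0.30010769]), array([0.5051608 , 0.25677428]), array([0.53224279, 0.31808037])] mid of opposite [0.46503217 0.30909403]
top tips [array([0.49163098, 0.29380769]), array([0.43698174, 0.31639839])] bases [array([0.49089558, 0.28938957]), array([0.43828007, 0.30854792])]
```

View pics/z7.png

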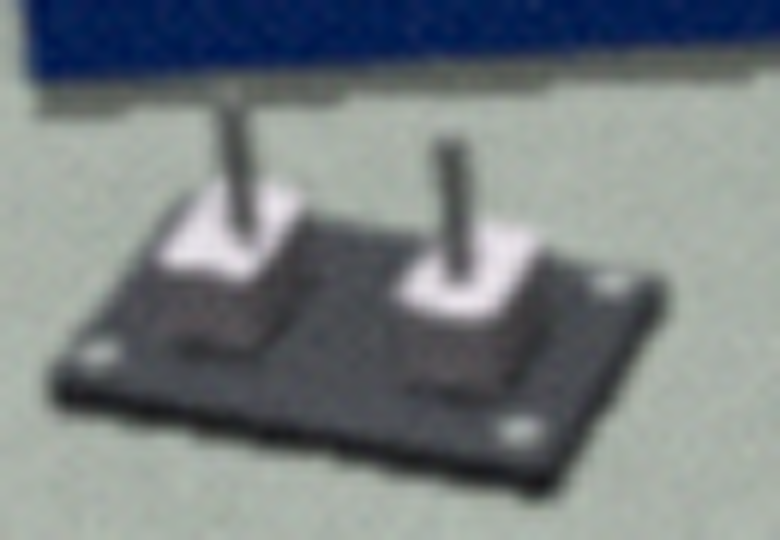

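Run:
```python
from h import *
m2=cam('side');f=lambda x,y:(255+(x+.5)/12-.5,150+(y+.5)/12-.5)
for nm,A,z in(('blocks',((230.5,226.5),(472.7,265.8)),.035),('tips',((231,94),(452,140)),.0745),('screws',((98,354),(608,282)),.0105)):
    T=np.array([onplane(m2,*f(*a),z)[:2] for a in A]);print(nm,T.round(4),T.mean(0).round(4),np.degrees(np.arctan2(*(T[1]-T[0])[::-1])))
```

```text
blocks [[0.4333 0.3199]
 [0.4955 0.2954]] [0.4644 0.3076] -21.484918932248743
tips [[0.4372 0.3208]
 [0.4928 0.2935]] [0.465  0.3071] -26.15578792718317
screws [[0.3971 0.3011]
 [0.5301 0.3202]] [0.4636 0.3107] 8.163905327823587
```

Request:
servo_tool(
  deltas=[
    {"dx":3.55,"dy":7.1,"dz":0.3,"ax":0,"ay":0,"az":0.17,"hand":35},
    {"dx":3.55,"dy":7.1,"dz":0.3,"ax":0,"ay":0,"az":0.17,"hand":35},
    {"dx":3.55,"dy":7.1,"dz":0.3,"ax":0,"ay":0,"az":0.17,"hand":35},
    {"dx":3.55,"dy":7.1,"dz":0.3,"ax":0,"ay":0,"az":0.17,"hand":35},
    {"dx":3.55,"dy":7.1,"dz":0.3,"ax":0,"ay":0,"az":0.17,"hand":35},
    {"dx":3.55,"dy":7.1,"dz":0.3,"ax":0,"ay":0,"az":0.17,"hand":35},
    {"dx":3.55,"dy":7.1,"dz":0.3,"ax":0,"ay":0,"az":0.17,"hand":35},
    {"dx":3.55,"dy":7.1,"dz":0.3,"ax":0,"ay":0,"az":0.17,"hand":35},
    {"dx":3.55,"dy":7.1,"dz":0.3,"ax":0,"ay":0,"az":0.17,"hand":35},
    {"dx":3.55,"dy":7.1,"dz":0.3,"ax":0,"ay":0,"az":0.17,"hand":35},
  ],
)

```text
clock: 8.78
tool_pos: [0.4635, 0.306, 0.1795]
eef_rot: [0.198, 0.98, -0.002, -0.001]
contact_force: [0.3, -1.0, -0.8]
opening: 0.492
```

```bash
python3 -c "
from h import *
goal(.464,.3078,.14,157.2)"
```

```text
t 8.78 pos [0.4635 0.306  0.1795] d [0.003 0.034 0.658] a [-0.04 -0.01 -0.01] open 0.492 q [-0.54  0.72 -0.21  1.85  0.25  0.6   0.26]
```

Request:
servo_tool(
  deltas=[
    {"dx":0,"dy":0.02,"dz":0.6,"ax":0,"ay":0,"az":0,"hand":35},
    {"dx":0,"dy":0.02,"dz":1.2,"ax":0,"ay":0,"az":0,"hand":35},
    {"dx":0,"dy":0.02,"dz":1.2,"ax":0,"ay":0,"az":0,"hand":35},
    {"dx":0,"dy":0.02,"dz":1.2,"ax":0,"ay":0,"az":0,"hand":35},
  ],
)

```text
clock: 9.28
tool_pos: [0.4651, 0.3078, 0.1097]
eef_rot: [0.199, 0.98, -0.0, 0.0]
contact_force: [0.2, 0.9, 0.3]
opening: 0.49
```

Run:
```python
from h import *
goal(.464,.3078,.105,157.2)
p,d=eyes.snapshot('top');cv2.imwrite('pics/t5.png',p[...,::-1]);np.save('pics/t5.npy',d)
cv2.imwrite('pics/z8.png',cv2.resize(p[195:285,170:270,::-1],None,fx=6,fy=6,interpolation=cv2.INTER_CUBIC))
p,d=eyes.snapshot('side');cv2.imwrite('pics/s5.png',p[...,::-1])
cv2.imwrite('pics/z9.png',cv2.resize(p[130:205,240:340,::-1],None,fx=8,fy=8,interpolation=cv2.INTER_CUBIC))
```

```text
t 9.28 pos [0.4651 0.3078 0.1097] d [ 0.017 -0.008  0.079] a [ 0.    0.01 -0.02] open 0.49 q [-0.57  0.83 -0.16  1.89  0.29  0.44  0.23]
```

View pics/z8.png

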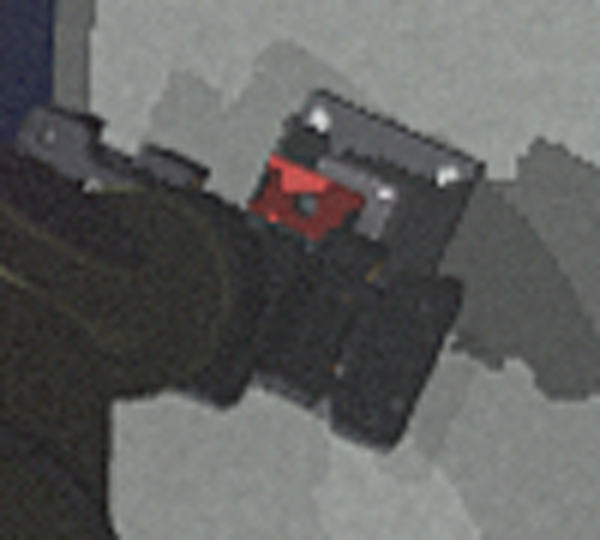

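View pics/z9.png

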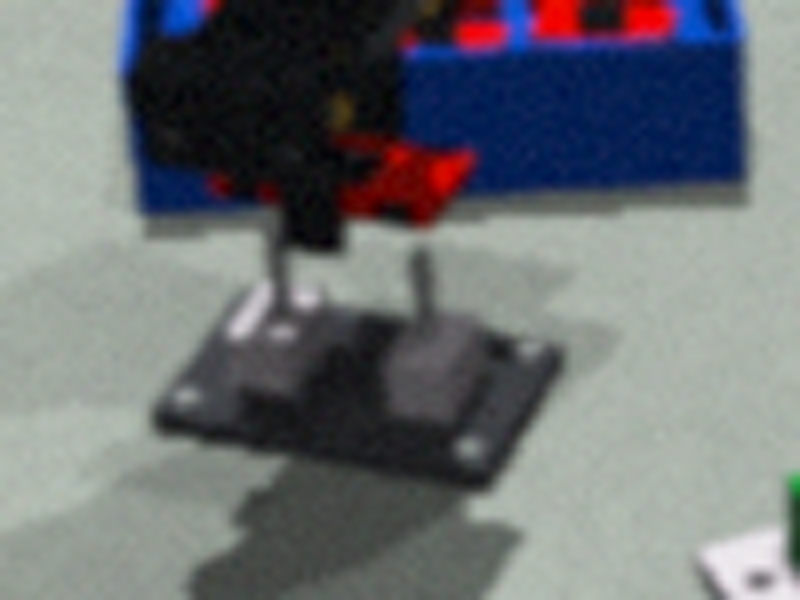

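Run:
```python
from h import *
m=cam('top');g=lambda x,y:(170+(x+.5)/6-.5,195+(y+.5)/6-.5)
m2=cam('side');f=lambda x,y:(240+(x+.5)/8-.5,130+(y+.5)/8-.5)
c=np.array([.4651,.3078]);u=np.array([np.cos(np.radians(-22.8)),np.sin(np.radians(-22.8))]);v=np.array([-u[1],u[0]])
def rel(P): d=P[:2]-c;return np.round([d@u*1000,d@v*1000],1)
print('hole top',rel(onplane(m,*g(307,205),.103)))
for a in((272,155),(366,198),(250,205),(318,240)): print('top corner',a,rel(onplane(m,*g(*a),.105)))
for a in((475,152),(424,226)): print('side corner',a,rel(onplane(m2,*f(*a),.105)),rel(onplane(m2,*f(*a),.097)))
for a in((270,212),(418,248)): print('pin tip side',rel(onplane(m2,*f(*a),.0745)))
print('ref pins top rel', rel(np.array([.4627,.3080])), rel(np.array([.4645,.3075])))
```

```text
hole top [28.7 -1.4]
top corner (272, 155) [42.4 21.1]
top corner (366, 198) [ 42.2 -24. ]
top corner (250, 205) [18.9 20.7]
top corner (318, 240) [ 17.2 -12.6]
side corner (475, 152) [44.1 24.6] [38.9 36.8]
side corner (424, 226) [ 44.8 -28.7] [ 39.6 -17.1]
pin tip side [-35.2   7.6]
pin tip side [28.6  0.5]
ref pins top rel [-2.3 -0.7] [-0.4 -0.5]
```

Run:
```python
from h import *
goal(.4644,.3087,.080,157.2)
```

```text
t 9.38 pos [0.4654 0.3086 0.1104] d [ 0.017 -0.007  0.507] a [ 0.02  0.01 -0.02] open 0.497 q [-0.57  0.83 -0.16  1.89  0.29  0.44  0.23]
```

Request:
servo_tool(
  deltas=[
    {"dx":0.015,"dy":-0.005,"dz":0.2,"ax":0,"ay":0,"az":0,"hand":35},
    {"dx":0.015,"dy":-0.005,"dz":0.4,"ax":0,"ay":0,"az":0,"hand":35},
    {"dx":0.015,"dy":-0.005,"dz":0.5,"ax":0,"ay":0,"az":0,"hand":35},
    {"dx":0.015,"dy":-0.005,"dz":0.55,"ax":0,"ay":0,"az":0,"hand":35},
    {"dx":0.015,"dy":-0.005,"dz":0.55,"ax":0,"ay":0,"az":0,"hand":35},
  ],
)

```text
clock: 10.0
tool_pos: [0.4634, 0.3087, 0.0758]
eef_rot: [0.198, 0.98, -0.0, -0.0]
contact_force: [0.6, 0.1, -0.1]
opening: 0.492
```

Run:
```python
from h import *
goal(.4644,.3087,.0477,157.2);s=r.get_state();print(s['contact_force'],s['moment'])
p,d=eyes.snapshot('side');cv2.imwrite('pics/s6.png',p[...,::-1])
cv2.imwrite('pics/z10.png',cv2.resize(p[130:205,240:340,::-1],None,fx=8,fy=8,interpolation=cv2.INTER_CUBIC))
```

```text
t 10.0 pos [0.4634 0.3087 0.0758] d [-0.015  0.006  0.468] a [-0.   -0.   -0.01] open 0.492 q [-0.59  0.89 -0.14  1.9   0.3   0.37  0.21]
[ 0.57582272  0.13814147 -0.09717079] [0.01625248 0.04616371 0.04576343]
```

View pics/z10.png

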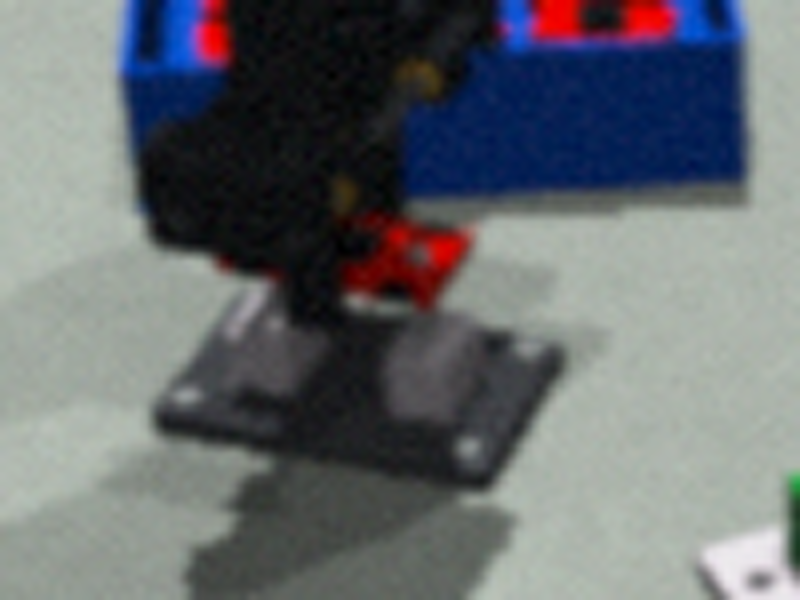

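Request:
servo_tool(
  deltas=[
    {"dx":0,"dy":0,"dz":0.15,"ax":0,"ay":0,"az":0,"hand":35},
    {"dx":0,"dy":0,"dz":0.3,"ax":0,"ay":0,"az":0,"hand":35},
    {"dx":0,"dy":0,"dz":0.42,"ax":0,"ay":0,"az":0,"hand":35},
    {"dx":0,"dy":0,"dz":0.47,"ax":0,"ay":0,"az":0,"hand":35},
    {"dx":0,"dy":0,"dz":0.49,"ax":0,"ay":0,"az":0,"hand":35},
    {"dx":0,"dy":0,"dz":0.49,"ax":0,"ay":0,"az":0,"hand":35},
  ],
)

```text
clock: 10.8
tool_pos: [0.4633, 0.3085, 0.0477]
eef_rot: [0.198, 0.98, -0.0, 0.0]
contact_force: [-1.9, -1.4, 11.2]
opening: 0.493
```

Run:
```python
from h import *
goal(.4640,.3087,.0477,157.2);s=r.get_state();print(s['contact_force'],s['moment'])
```

```text
t 10.8 pos [0.4633 0.3085 0.0477] d [-0.01   0.008 -0.   ] a [-0.    0.   -0.01] open 0.493 q [-0.6   0.94 -0.12  1.9   0.31  0.32  0.2 ]
[-1.89680846 -1.43160914 11.24428968] [-0.27476367  0.45513401 -0.0062242 ]
```

Request:
servo_tool(
  deltas=[
    {"dx":0,"dy":0,"dz":0,"ax":0,"ay":0,"az":0,"hand":64},
    {"dx":0,"dy":0,"dz":0,"ax":0,"ay":0,"az":0,"hand":64},
    {"dx":0,"dy":0,"dz":-0.2,"ax":0,"ay":0,"az":0,"hand":64},
    {"dx":0,"dy":0,"dz":-1,"ax":0,"ay":0,"az":0,"hand":64},
    {"dx":0,"dy":0,"dz":-2,"ax":0,"ay":0,"az":0,"hand":64},
    {"dx":0,"dy":0,"dz":-2.8,"ax":0,"ay":0,"az":0,"hand":64},
    {"dx":0,"dy":0,"dz":-2.8,"ax":0,"ay":0,"az":0,"hand":64},
  ],
)

```text
clock: 11.68
tool_pos: [0.4654, 0.3102, 0.219]
eef_rot: [0.198, 0.98, 0.003, 0.003]
contact_force: [-0.4, -0.3, -0.6]
opening: 0.727
```

Run:
```python
from h import *
goal(.5965,-.203,.21,98.2)
p,d=eyes.snapshot('side');cv2.imwrite('pics/s7.png',p[...,::-1])
```

```text
t 11.68 pos [0.4654 0.3102 0.219 ] d [-5.336 -7.033  0.118] a [ 0.09 -0.    9.82] open 0.727 q [-0.53  0.66 -0.24  1.82  0.23  0.68  0.27]
```

View pics/s7.png

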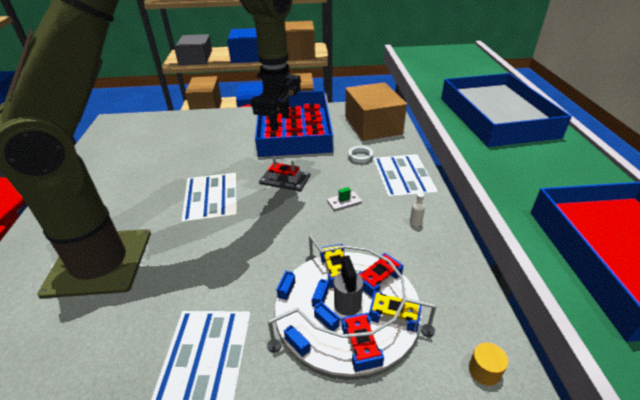

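Request:
servo_tool(
  deltas=[
    {"dx":-5.35,"dy":-7.05,"dz":0.1,"ax":0.05,"ay":0,"az":9.82,"hand":60},
    {"dx":-5.35,"dy":-7.05,"dz":0.1,"ax":0.05,"ay":0,"az":9.82,"hand":60},
    {"dx":-5.35,"dy":-7.05,"dz":0.1,"ax":0.05,"ay":0,"az":9.82,"hand":60},
    {"dx":-5.35,"dy":-7.05,"dz":0.1,"ax":0.05,"ay":0,"az":9.82,"hand":60},
    {"dx":-5.35,"dy":-7.05,"dz":0.1,"ax":0.05,"ay":0,"az":9.82,"hand":60},
    {"dx":-5.35,"dy":-7.05,"dz":0.1,"ax":0.05,"ay":0,"az":9.82,"hand":60},
    {"dx":-5.35,"dy":-7.05,"dz":0.1,"ax":0.05,"ay":0,"az":9.82,"hand":60},
    {"dx":-5.35,"dy":-7.05,"dz":0.1,"ax":0.05,"ay":0,"az":9.82,"hand":60},
    {"dx":-5.35,"dy":-7.05,"dz":0.1,"ax":0.05,"ay":0,"az":9.82,"hand":60},
    {"dx":-5.35,"dy":-7.05,"dz":0.1,"ax":0.05,"ay":0,"az":9.82,"hand":60},
  ],
)

```text
clock: 12.98
tool_pos: [0.5938, -0.2092, 0.2068]
eef_rot: [0.656, 0.754, -0.004, -0.001]
contact_force: [0.2, 0.2, -1.3]
opening: 0.681
```

Run:
```python
from h import *
goal(.5965,-.203,.139,98.2)
```

```text
t 12.97 pos [ 0.5938 -0.2092  0.2068] d [0.1   0.066 1.13 ] a [-0.07  0.03 -0.04] open 0.681 q [ 0.28  0.76 -0.03  1.61  0.04  0.78  0.37]
```

Request:
servo_tool(
  deltas=[
    {"dx":0,"dy":0.02,"dz":0,"ax":0,"ay":0,"az":0,"hand":60},
    {"dx":0,"dy":0.02,"dz":0,"ax":0,"ay":0,"az":0,"hand":60},
  ],
)

```text
clock: 13.22
tool_pos: [0.5964, -0.2029, 0.2082]
eef_rot: [0.653, 0.757, -0.002, -0.001]
contact_force: [1.2, -1.0, 0.3]
opening: 0.682
```

Run:
```python
from h import *
goal(.5965,-.203,.139,98.2)
```

```text
t 13.22 pos [ 0.5964 -0.2029  0.2082] d [-1.000e-03  8.000e-03  1.153e+00] a [-0.05  0.01  0.04] open 0.682 q [ 0.27  0.76 -0.04  1.6   0.04  0.78  0.37]
```

Request:
servo_tool(
  deltas=[
    {"dx":0,"dy":0,"dz":0.8,"ax":0,"ay":0,"az":0,"hand":60},
    {"dx":0,"dy":0,"dz":1.15,"ax":0,"ay":0,"az":0,"hand":50},
    {"dx":0,"dy":0,"dz":1.15,"ax":0,"ay":0,"az":0,"hand":35},
    {"dx":0,"dy":0,"dz":1.15,"ax":0,"ay":0,"az":0,"hand":10},
    {"dx":0,"dy":0,"dz":1.15,"ax":0,"ay":0,"az":0,"hand":10},
    {"dx":0,"dy":0,"dz":1.15,"ax":0,"ay":0,"az":0,"hand":10},
    {"dx":0,"dy":0,"dz":1.15,"ax":0,"ay":0,"az":0,"hand":10},
  ],
  newtons=20,
)

```text
clock: 14.1
tool_pos: [0.597, -0.2057, 0.1408]
eef_rot: [0.654, 0.756, -0.002, 0.001]
contact_force: [-0.9, -0.8, 5.8]
opening: 0.205
```

Request:
servo_tool(
  deltas=[
    {"dx":0,"dy":0,"dz":0,"ax":0,"ay":0,"az":0.7,"hand":10},
    {"dx":0,"dy":0,"dz":0,"ax":0,"ay":0,"az":2.0,"hand":10},
    {"dx":0,"dy":0,"dz":0,"ax":0,"ay":0,"az":3.4,"hand":10},
    {"dx":0,"dy":0,"dz":0,"ax":0,"ay":0,"az":4.8,"hand":10},
    {"dx":0,"dy":0,"dz":0,"ax":0,"ay":0,"az":6.2,"hand":10},
    {"dx":0,"dy":0,"dz":0,"ax":0,"ay":0,"az":7.6,"hand":10},
    {"dx":0,"dy":0,"dz":0,"ax":0,"ay":0,"az":9.0,"hand":10},
    {"dx":0,"dy":0,"dz":0,"ax":0,"ay":0,"az":9.8,"hand":10},
    {"dx":0,"dy":0,"dz":0,"ax":0,"ay":0,"az":10,"hand":10},
    {"dx":0,"dy":0,"dz":0,"ax":0,"ay":0,"az":10,"hand":10},
  ],
)

```text
clock: 15.35
tool_pos: [0.5947, -0.2049, 0.1408]
eef_rot: [0.945, 0.328, -0.003, -0.001]
contact_force: [-5.2, 3.5, 11.7]
opening: 0.202
```

Run:
```python
from h import *
goal(.5965,-.203,.139,-21.7)
```

```text
t 15.35 pos [ 0.5947 -0.2049  0.1408] d [ 0.043 -0.006  0.03 ] a [0.   0.07 9.99] open 0.202 q [ 0.12  0.87  0.25  1.66 -0.31  0.66 -0.37]
```

Request:
servo_tool(
  deltas=[
    {"dx":0.02,"dy":0,"dz":0,"ax":0,"ay":0,"az":0.7,"hand":10},
    {"dx":0.02,"dy":0,"dz":0,"ax":0,"ay":0,"az":2.0,"hand":10},
    {"dx":0.02,"dy":0,"dz":0,"ax":0,"ay":0,"az":3.4,"hand":10},
    {"dx":0.02,"dy":0,"dz":0,"ax":0,"ay":0,"az":4.8,"hand":10},
    {"dx":0.02,"dy":0,"dz":0,"ax":0,"ay":0,"az":6.2,"hand":10},
    {"dx":0.02,"dy":0,"dz":0,"ax":0,"ay":0,"az":7.6,"hand":10},
    {"dx":0.02,"dy":0,"dz":0,"ax":0,"ay":0,"az":9.0,"hand":10},
    {"dx":0.02,"dy":0,"dz":0,"ax":0,"ay":0,"az":9.8,"hand":10},
    {"dx":0.02,"dy":0,"dz":0,"ax":0,"ay":0,"az":10,"hand":10},
    {"dx":0.02,"dy":0,"dz":0,"ax":0,"ay":0,"az":10,"hand":10},
  ],
)

```text
clock: 16.6
tool_pos: [0.5946, -0.2025, 0.1407]
eef_rot: [0.982, -0.189, -0.005, -0.001]
contact_force: [-8.1, 6.5, 15.2]
opening: 0.205
```

```bash
cat >> h.py <<'E'
def gapplate(tag):
    for n,box in(("top",(365,205,425,260)),("side",(270,265,335,310))):
        p,d=eyes.snapshot(n);cv2.imwrite(f'pics/{n[0]}{tag}.png',p[...,::-1]);m=cam(n);M=masks(p)
        for c,A,mk in blobs(M['red'],box,100): print(n,c.round(1),A,rectfit(m,mk,.06))
E
python3 - <<'E'
from h import *
goal(.5965,-.203,.139,-21.7)
gapplate(8)
E
```

```text
t 16.6 pos [ 0.5946 -0.2025  0.1407] d [ 0.033 -0.004  0.028] a [ 0.    0.09 -0.01] open 0.205 q [-0.02  0.92  0.53  1.67 -0.64  0.74 -1.12]
side [301.8 285.2] 524 (array([ 0.50347455, -0.16980444]), (87.72997283935547, 47.68807601928711), -20.471588134765625)
```

View pics/s8.png

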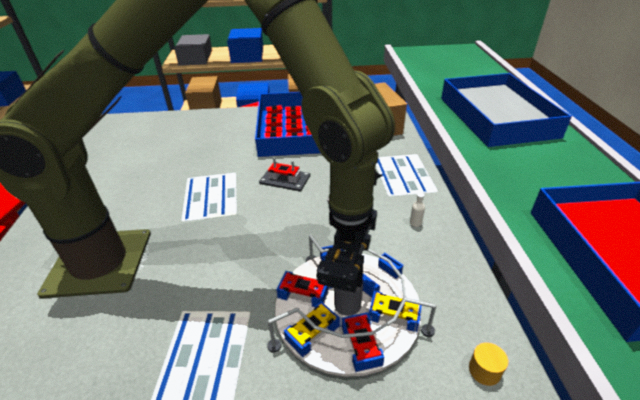

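Request:
servo_tool(
  deltas=[
    {"dx":0,"dy":0,"dz":0,"ax":0,"ay":0,"az":0,"hand":60},
    {"dx":0,"dy":0,"dz":0,"ax":0,"ay":0,"az":0,"hand":60},
    {"dx":0,"dy":0,"dz":-0.9,"ax":0,"ay":0,"az":0,"hand":70},
    {"dx":0,"dy":0,"dz":-1.2,"ax":0,"ay":0,"az":-1,"hand":70},
    {"dx":0,"dy":0,"dz":-1.2,"ax":0,"ay":0,"az":-3,"hand":70},
    {"dx":-0.3,"dy":0,"dz":-1.2,"ax":0,"ay":0,"az":-5,"hand":70},
    {"dx":-0.6,"dy":0,"dz":-1.2,"ax":0,"ay":0,"az":-7,"hand":70},
    {"dx":-1,"dy":0,"dz":-1.2,"ax":0,"ay":0,"az":-9,"hand":70},
    {"dx":-1.3,"dy":0,"dz":-1.2,"ax":0,"ay":0,"az":-11,"hand":70},
    {"dx":-1.6,"dy":0,"dz":-1.2,"ax":0,"ay":0,"az":-13,"hand":70},
  ],
)

```text
clock: 17.95
tool_pos: [0.5077, -0.1692, 0.2118]
eef_rot: [0.91, 0.415, -0.002, 0.001]
contact_force: [0.7, 0.1, -0.8]
opening: 0.793
```

Run:
```python
from h import *
goal(.5036,-.167,.2,158.2)
```

```text
t 17.95 pos [ 0.5077 -0.1692  0.2118] d [-0.016 -0.076  0.196] a [ -0.05   0.03 -18.19] open 0.793 q [ 0.09  0.66  0.24  1.9  -0.25  0.61 -0.23]
```

Request:
servo_tool(
  deltas=[
    {"dx":-0.02,"dy":-0.06,"dz":0.1,"ax":0,"ay":0,"az":-1.7,"hand":70},
    {"dx":-0.02,"dy":-0.06,"dz":0.1,"ax":0,"ay":0,"az":-3.4,"hand":70},
    {"dx":-0.02,"dy":-0.06,"dz":0.1,"ax":0,"ay":0,"az":-5.1,"hand":70},
    {"dx":-0.02,"dy":-0.06,"dz":0.1,"ax":0,"ay":0,"az":-6.8,"hand":70},
    {"dx":-0.02,"dy":-0.06,"dz":0.1,"ax":0,"ay":0,"az":-8.5,"hand":70},
    {"dx":-0.02,"dy":-0.06,"dz":0.1,"ax":0,"ay":0,"az":-10.2,"hand":70},
    {"dx":-0.02,"dy":-0.06,"dz":0.1,"ax":0,"ay":0,"az":-12,"hand":70},
    {"dx":-0.02,"dy":-0.06,"dz":0.1,"ax":0,"ay":0,"az":-14,"hand":70},
    {"dx":-0.02,"dy":-0.06,"dz":0.1,"ax":0,"ay":0,"az":-15.8,"hand":70},
    {"dx":-0.02,"dy":-0.06,"dz":0.1,"ax":0,"ay":0,"az":-17,"hand":70},
  ],
)

```text
clock: 19.2
tool_pos: [0.5047, -0.1682, 0.2056]
eef_rot: [0.251, 0.968, -0.002, -0.001]
contact_force: [-0.3, 0.3, 0.6]
opening: 0.796
```

Run:
```python
from h import *
goal(.5036,-.167,.065,158.2)
```

```text
t 19.2 pos [ 0.5047 -0.1682  0.2056] d [0.022 0.02  2.344] a [-0.04 -0.02 -1.21] open 0.796 q [ 0.41  0.66 -0.28  1.9   0.31  0.63  0.99]
```

Let it settle and read again.

Request:
servo_tool(
  deltas=[
    {"dx":0,"dy":0,"dz":0.2,"ax":0,"ay":0,"az":-0.2,"hand":70},
    {"dx":0,"dy":0,"dz":0.2,"ax":0,"ay":0,"az":-0.2,"hand":70},
    {"dx":0,"dy":0,"dz":0.2,"ax":0,"ay":0,"az":-0.2,"hand":70},
  ],
)

```text
clock: 19.58
tool_pos: [0.5045, -0.1677, 0.1935]
eef_rot: [0.243, 0.97, -0.002, -0.002]
contact_force: [-0.4, 0.4, 0.1]
opening: 0.798
```

Run:
```python
from h import *
goal(.5036,-.167,.065,158.2)
gapplate(9)
p=cv2.imread('pics/s9.png');cv2.imwrite('pics/z11.png',cv2.resize(p[200:330,240:400],None,fx=4.5,fy=4.5))
```

```text
t 19.57 pos [ 0.5045 -0.1677  0.1935] d [0.014 0.014 2.142] a [-0.04 -0.03 -1.06] open 0.798 q [ 0.4   0.68 -0.28  1.91  0.32  0.6   0.99]
top [391.2 238.3] 134 (array([ 0.47532605, -0.15602065]), (42.585636138916016, 29.023649215698242), 68.65536499023438)
side [302.3 285.2] 553 (array([ 0.50382156, -0.16967361]), (87.87311553955078, 47.929046630859375), -22.236053466796875)
```

View pics/z11.png

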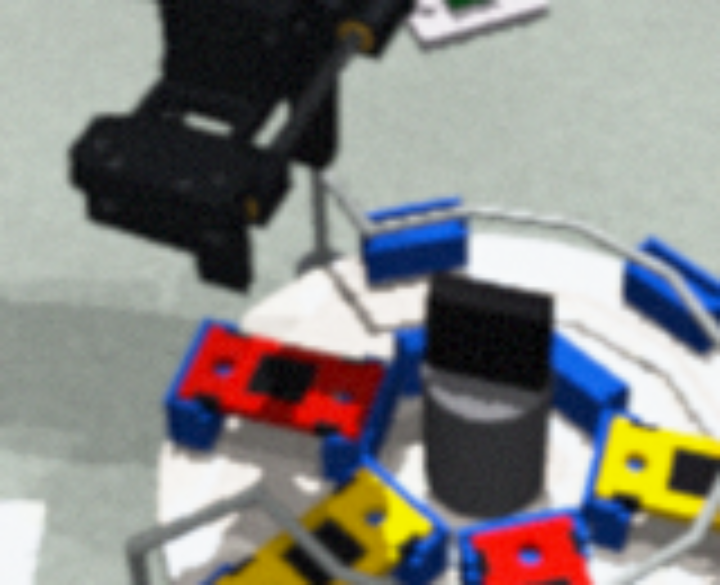

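Request:
servo_tool(
  deltas=[
    {"dx":0,"dy":0.01,"dz":0.6,"ax":0,"ay":0,"az":-1.06,"hand":70},
    {"dx":0,"dy":0.01,"dz":1.2,"ax":0,"ay":0,"az":-1.06,"hand":70},
    {"dx":0,"dy":0.01,"dz":1.2,"ax":0,"ay":0,"az":-1.06,"hand":70},
    {"dx":0,"dy":0.01,"dz":1.2,"ax":0,"ay":0,"az":-1.06,"hand":70},
  ],
)

```text
clock: 20.18
tool_pos: [0.5053, -0.1675, 0.1229]
eef_rot: [0.189, 0.982, -0.002, -0.001]
contact_force: [-0.0, -0.0, 1.0]
opening: 0.794
```

Run:
```python
from h import *
goal(.5036,-.167,.065,158.2)
```

```text
t 20.18 pos [ 0.5053 -0.1675  0.1229] d [0.028 0.001 0.964] a [-0.04 -0.01  0.01] open 0.794 q [ 0.37  0.8  -0.24  1.96  0.42  0.44  1.02]
```

Request:
servo_tool(
  deltas=[
    {"dx":0.02,"dy":0,"dz":0.6,"ax":-0.03,"ay":0,"az":0,"hand":70},
    {"dx":0.02,"dy":0,"dz":0.95,"ax":-0.03,"ay":0,"az":0,"hand":65},
    {"dx":0.02,"dy":0,"dz":0.95,"ax":-0.03,"ay":0,"az":0,"hand":60},
    {"dx":0.02,"dy":0,"dz":0.95,"ax":-0.03,"ay":0,"az":0,"hand":35},
    {"dx":0.02,"dy":0,"dz":0.95,"ax":-0.03,"ay":0,"az":0,"hand":35},
    {"dx":0.02,"dy":0,"dz":0.95,"ax":-0.03,"ay":0,"az":0,"hand":35},
  ],
  newtons=30,
)

```text
clock: 20.92
tool_pos: [0.5042, -0.1674, 0.0662]
eef_rot: [0.189, 0.982, -0.0, -0.0]
contact_force: [-0.4, 1.1, 6.9]
opening: 0.493
```

Run:
```python
from h import *
goal(.5036,-.167,.22,158.2)
```

```text
t 20.93 pos [ 0.5042 -0.1674  0.0662] d [ 1.200e-02  1.000e-03 -2.563e+00] a [-0.01  0.    0.01] open 0.493 q [ 0.34  0.89 -0.17  1.98  0.46  0.31  0.98]
```

Request:
servo_tool(
  deltas=[
    {"dx":0,"dy":0,"dz":-0.3,"ax":0,"ay":0,"az":0,"hand":35},
    {"dx":0,"dy":0,"dz":-1.0,"ax":0,"ay":0,"az":0,"hand":35},
    {"dx":0,"dy":0,"dz":-1.8,"ax":0,"ay":0,"az":0,"hand":35},
    {"dx":0,"dy":0,"dz":-2.2,"ax":0,"ay":0,"az":0,"hand":35},
    {"dx":0,"dy":0,"dz":-2.2,"ax":0,"ay":0,"az":0,"hand":35},
  ],
)

```text
clock: 21.55
tool_pos: [0.5047, -0.1675, 0.1989]
eef_rot: [0.189, 0.982, -0.0, 0.001]
contact_force: [0.4, 0.2, -1.1]
opening: 0.494
```

Run:
```python
from h import *
goal(.4637,.3086,.18,157.2)
```

```text
t 21.55 pos [ 0.5047 -0.1675  0.1989] d [3.578 7.116 0.304] a [-0.01  0.02  0.17] open 0.494 q [ 0.43  0.67 -0.33  1.91  0.36  0.61  1.07]
```

Request:
servo_tool(
  deltas=[
    {"dx":3.57,"dy":7.11,"dz":0.2,"ax":0,"ay":0,"az":0.17,"hand":35},
    {"dx":3.57,"dy":7.11,"dz":0.2,"ax":0,"ay":0,"az":0.17,"hand":35},
    {"dx":3.57,"dy":7.11,"dz":0.2,"ax":0,"ay":0,"az":0.17,"hand":35},
    {"dx":3.57,"dy":7.11,"dz":0.2,"ax":0,"ay":0,"az":0.17,"hand":35},
    {"dx":3.57,"dy":7.11,"dz":0.2,"ax":0,"ay":0,"az":0.17,"hand":35},
    {"dx":3.57,"dy":7.11,"dz":0.2,"ax":0,"ay":0,"az":0.17,"hand":35},
    {"dx":3.57,"dy":7.11,"dz":0.2,"ax":0,"ay":0,"az":0.17,"hand":35},
    {"dx":3.57,"dy":7.11,"dz":0.2,"ax":0,"ay":0,"az":0.17,"hand":35},
    {"dx":3.57,"dy":7.11,"dz":0.3,"ax":0,"ay":0,"az":0.17,"hand":35},
    {"dx":3.57,"dy":7.11,"dz":0.5,"ax":0,"ay":0,"az":0.17,"hand":35},
  ],
)

```text
clock: 22.8
tool_pos: [0.4624, 0.307, 0.1657]
eef_rot: [0.198, 0.98, -0.001, -0.001]
contact_force: [-0.6, -0.5, -0.6]
opening: 0.496
```

Request:
servo_tool(
  deltas=[
    {"dx":0,"dy":0,"dz":0.5,"ax":0,"ay":0,"az":0,"hand":35},
    {"dx":0,"dy":0,"dz":1.0,"ax":0,"ay":0,"az":0,"hand":35},
    {"dx":0,"dy":0,"dz":1.0,"ax":0,"ay":0,"az":0,"hand":35},
    {"dx":0,"dy":0,"dz":1.0,"ax":0,"ay":0,"az":0,"hand":35},
  ],
)

```text
clock: 23.3
tool_pos: [0.4629, 0.3074, 0.1072]
eef_rot: [0.198, 0.98, -0.001, -0.001]
contact_force: [0.8, 0.0, -0.3]
opening: 0.497
```

```bash
cat >> h.py <<'E'
def jigview(tag):
    p,d=eyes.snapshot('top');cv2.imwrite(f'pics/t{tag}.png',p[...,::-1])
    a=cv2.resize(p[195:285,170:270,::-1],(400,360),interpolation=cv2.INTER_CUBIC)
    p,d=eyes.snapshot('side');cv2.imwrite(f'pics/s{tag}.png',p[...,::-1])
    b=cv2.resize(p[130:220,240:340,::-1],(400,360),interpolation=cv2.INTER_CUBIC)
    cv2.imwrite(f'pics/j{tag}.png',np.hstack([a,b]))
E
python3 - <<'E'
from h import *
goal(.4637,.3086,.09,157.2)
jigview(12)
E
```

```text
t 23.3 pos [0.4629 0.3074 0.1072] d [-0.005  0.024  0.287] a [-0.02 -0.02 -0.01] open 0.497 q [-0.58  0.84 -0.15  1.89  0.27  0.43  0.24]
```

View pics/j12.png

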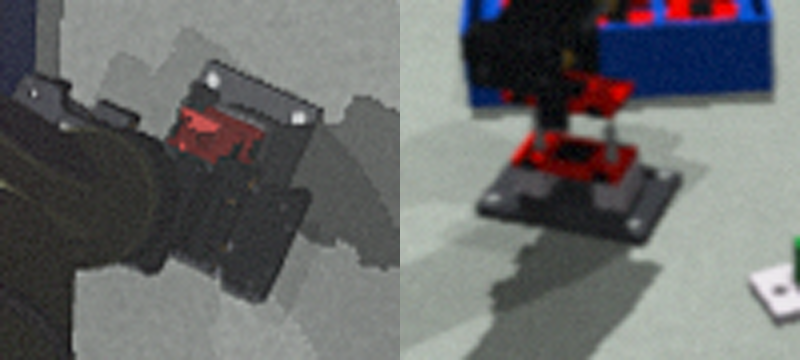

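Request:
servo_tool(
  deltas=[
    {"dx":-0.01,"dy":0.02,"dz":0.2,"ax":0,"ay":0,"az":0,"hand":35},
    {"dx":-0.01,"dy":0.02,"dz":0.35,"ax":0,"ay":0,"az":0,"hand":35},
    {"dx":-0.01,"dy":0.02,"dz":0.45,"ax":0,"ay":0,"az":0,"hand":35},
    {"dx":-0.01,"dy":0.02,"dz":0.5,"ax":0,"ay":0,"az":0,"hand":35},
  ],
)

```text
clock: 23.9
tool_pos: [0.4638, 0.309, 0.0765]
eef_rot: [0.198, 0.98, -0.001, -0.001]
contact_force: [1.8, -0.2, 0.6]
opening: 0.495
```

Run:
```python
from h import *
goal(.4637,.3086,.0572,157.2)
jigview(13)
```

```text
t 23.9 pos [0.4638 0.309  0.0765] d [-0.002 -0.006  0.321] a [-0.01 -0.02  0.  ] open 0.495 q [-0.59  0.89 -0.13  1.9   0.28  0.37  0.23]
```

View pics/j13.png

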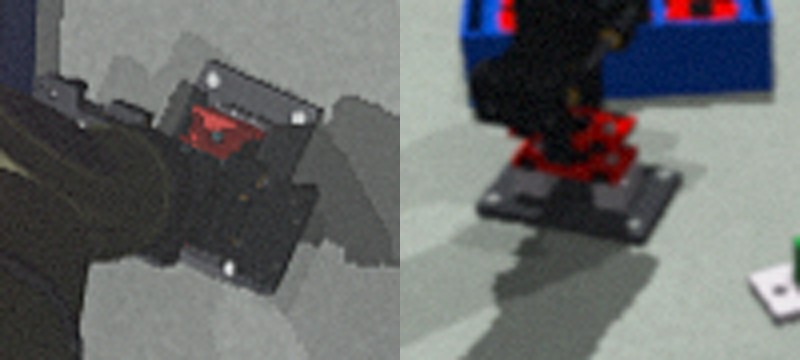

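Request:
servo_tool(
  deltas=[
    {"dx":0,"dy":0,"dz":0.12,"ax":0,"ay":0,"az":0,"hand":35},
    {"dx":0,"dy":0,"dz":0.22,"ax":0,"ay":0,"az":0,"hand":35},
    {"dx":0,"dy":0,"dz":0.3,"ax":0,"ay":0,"az":0,"hand":35},
    {"dx":0,"dy":0,"dz":0.33,"ax":0,"ay":0,"az":0,"hand":35},
    {"dx":0,"dy":0,"dz":0.35,"ax":0,"ay":0,"az":0,"hand":35},
    {"dx":0,"dy":0,"dz":0.35,"ax":0,"ay":0,"az":0,"hand":35},
  ],
)

```text
clock: 24.75
tool_pos: [0.4639, 0.3092, 0.0574]
eef_rot: [0.197, 0.98, -0.0, -0.001]
contact_force: [-0.7, -2.4, 15.1]
opening: 0.494
```

Run:
```python
from h import *
goal(.4637,.3086,.0572,157.2)
```

```text
t 24.75 pos [0.4639 0.3092 0.0574] d [-0.002 -0.011  0.003] a [-0.   -0.01  0.01] open 0.494 q [-0.6   0.92 -0.12  1.9   0.29  0.34  0.22]
```

Request:
servo_tool(
  deltas=[
    {"dx":0,"dy":0,"dz":0,"ax":0,"ay":0,"az":0,"hand":64},
    {"dx":0,"dy":0,"dz":0,"ax":0,"ay":0,"az":0,"hand":64},
    {"dx":0,"dy":0,"dz":-0.2,"ax":0,"ay":0,"az":0,"hand":64},
    {"dx":0,"dy":0,"dz":-1,"ax":0,"ay":0,"az":0,"hand":64},
    {"dx":0,"dy":0,"dz":-2,"ax":0,"ay":0,"az":0,"hand":64},
    {"dx":0,"dy":0,"dz":-2.7,"ax":0,"ay":0,"az":0,"hand":64},
    {"dx":0,"dy":0,"dz":-2.7,"ax":0,"ay":0,"az":0,"hand":64},
  ],
)

```text
clock: 25.62
tool_pos: [0.4652, 0.3107, 0.2217]
eef_rot: [0.197, 0.98, 0.003, 0.001]
contact_force: [0.5, -0.3, -0.4]
opening: 0.727
```

Run:
```python
from h import *
goal(.5965,-.203,.21,158.2)
p,d=eyes.snapshot('side');cv2.imwrite('pics/s14.png',p[...,::-1])
```

```text
t 25.62 pos [0.4652 0.3107 0.2217] d [-5.331 -7.048  0.162] a [ 0.05  0.01 -0.16] open 0.727 q [-0.53  0.66 -0.23  1.81  0.22  0.69  0.29]
```

View pics/s14.png

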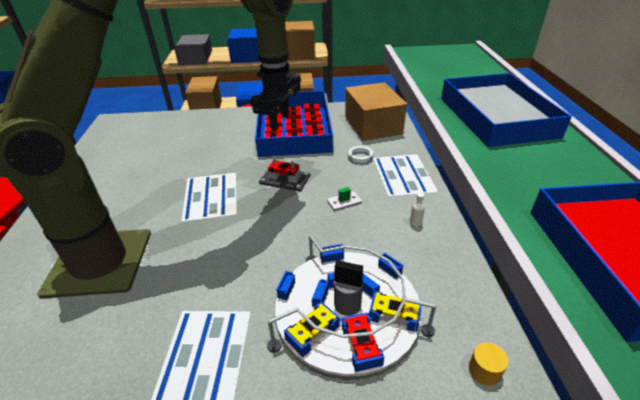

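Request:
servo_tool(
  deltas=[
    {"dx":-5.34,"dy":-7.06,"dz":0.15,"ax":0,"ay":0,"az":-0.16,"hand":60},
    {"dx":-5.34,"dy":-7.06,"dz":0.15,"ax":0,"ay":0,"az":-0.16,"hand":60},
    {"dx":-5.34,"dy":-7.06,"dz":0.15,"ax":0,"ay":0,"az":-0.16,"hand":60},
    {"dx":-5.34,"dy":-7.06,"dz":0.15,"ax":0,"ay":0,"az":-0.16,"hand":60},
    {"dx":-5.34,"dy":-7.06,"dz":0.15,"ax":0,"ay":0,"az":-0.16,"hand":60},
    {"dx":-5.34,"dy":-7.06,"dz":0.15,"ax":0,"ay":0,"az":-0.16,"hand":60},
    {"dx":-5.34,"dy":-7.06,"dz":0.15,"ax":0,"ay":0,"az":-0.16,"hand":60},
    {"dx":-5.34,"dy":-7.06,"dz":0.15,"ax":0,"ay":0,"az":-0.16,"hand":60},
    {"dx":-5.34,"dy":-7.06,"dz":0.15,"ax":0,"ay":0,"az":-0.16,"hand":60},
    {"dx":-5.34,"dy":-7.06,"dz":0.15,"ax":0,"ay":0,"az":-0.16,"hand":60},
  ],
)

```text
clock: 26.92
tool_pos: [0.5939, -0.2086, 0.2064]
eef_rot: [0.192, 0.981, -0.001, -0.003]
contact_force: [-0.5, 0.6, -0.5]
opening: 0.681
```

Request:
servo_tool(
  deltas=[
    {"dx":0,"dy":0,"dz":0,"ax":0,"ay":0,"az":0,"hand":60},
    {"dx":0,"dy":0,"dz":0,"ax":0,"ay":0,"az":0,"hand":60},
  ],
)

```text
clock: 27.18
tool_pos: [0.5951, -0.2027, 0.2083]
eef_rot: [0.187, 0.982, 0.0, -0.002]
contact_force: [-0.1, 0.5, 0.2]
opening: 0.677
```

Run:
```python
from h import *
goal(.5965,-.203,.139,158.2)
```

```text
t 27.18 pos [ 0.5951 -0.2027  0.2083] d [-0.028  0.004  1.155] a [-0.   -0.04  0.03] open 0.677 q [ 0.43  0.77 -0.33  1.6   0.31  0.82  1.17]
```

Request:
servo_tool(
  deltas=[
    {"dx":-0.02,"dy":0,"dz":0.8,"ax":0,"ay":0,"az":0,"hand":60},
    {"dx":-0.02,"dy":0,"dz":1.15,"ax":0,"ay":0,"az":0,"hand":50},
    {"dx":-0.02,"dy":0,"dz":1.15,"ax":0,"ay":0,"az":0,"hand":35},
    {"dx":-0.02,"dy":0,"dz":1.15,"ax":0,"ay":0,"az":0,"hand":10},
    {"dx":-0.02,"dy":0,"dz":1.15,"ax":0,"ay":0,"az":0,"hand":10},
    {"dx":-0.02,"dy":0,"dz":1.15,"ax":0,"ay":0,"az":0,"hand":10},
    {"dx":-0.02,"dy":0,"dz":1.15,"ax":0,"ay":0,"az":0,"hand":10},
  ],
  newtons=20,
)

```text
clock: 28.05
tool_pos: [0.5978, -0.2038, 0.1409]
eef_rot: [0.188, 0.982, 0.001, 0.0]
contact_force: [2.3, 4.4, 5.9]
opening: 0.208
```

Request:
servo_tool(
  deltas=[
    {"dx":0,"dy":0,"dz":0,"ax":0,"ay":0,"az":0.7,"hand":10},
    {"dx":0,"dy":0,"dz":0,"ax":0,"ay":0,"az":2.0,"hand":10},
    {"dx":0,"dy":0,"dz":0,"ax":0,"ay":0,"az":3.4,"hand":10},
    {"dx":0,"dy":0,"dz":0,"ax":0,"ay":0,"az":4.8,"hand":10},
    {"dx":0,"dy":0,"dz":0,"ax":0,"ay":0,"az":6.2,"hand":10},
    {"dx":0,"dy":0,"dz":0,"ax":0,"ay":0,"az":7.6,"hand":10},
    {"dx":0,"dy":0,"dz":0,"ax":0,"ay":0,"az":9.0,"hand":10},
    {"dx":0,"dy":0,"dz":0,"ax":0,"ay":0,"az":9.8,"hand":10},
    {"dx":0,"dy":0,"dz":0,"ax":0,"ay":0,"az":10,"hand":10},
    {"dx":0,"dy":0,"dz":0,"ax":0,"ay":0,"az":10,"hand":10},
  ],
)

```text
clock: 29.3
tool_pos: [0.5969, -0.2047, 0.141]
eef_rot: [0.654, 0.756, -0.0, -0.001]
contact_force: [-0.4, 4.1, 7.8]
opening: 0.203
```

Run:
```python
from h import *
goal(.5965,-.203,.139,38.2)
```

```text
t 29.3 pos [ 0.5969 -0.2047  0.141 ] d [ 0.028 -0.002  0.033] a [-0.02 -0.   10.01] open 0.203 q [ 0.26  0.85 -0.01  1.65  0.01  0.64  0.39]
```

Request:
servo_tool(
  deltas=[
    {"dx":0,"dy":0,"dz":0,"ax":0,"ay":0,"az":0.7,"hand":10},
    {"dx":0,"dy":0,"dz":0,"ax":0,"ay":0,"az":2.0,"hand":10},
    {"dx":0,"dy":0,"dz":0,"ax":0,"ay":0,"az":3.4,"hand":10},
    {"dx":0,"dy":0,"dz":0,"ax":0,"ay":0,"az":4.8,"hand":10},
    {"dx":0,"dy":0,"dz":0,"ax":0,"ay":0,"az":6.2,"hand":10},
    {"dx":0,"dy":0,"dz":0,"ax":0,"ay":0,"az":7.6,"hand":10},
    {"dx":0,"dy":0,"dz":0,"ax":0,"ay":0,"az":9.0,"hand":10},
    {"dx":0,"dy":0,"dz":0,"ax":0,"ay":0,"az":9.8,"hand":10},
    {"dx":0,"dy":0,"dz":0,"ax":0,"ay":0,"az":10,"hand":10},
    {"dx":0,"dy":0,"dz":0,"ax":0,"ay":0,"az":10,"hand":10},
  ],
)

```text
clock: 30.55
tool_pos: [0.5956, -0.2042, 0.1408]
eef_rot: [0.945, 0.328, -0.002, -0.002]
contact_force: [-3.5, 5.8, 10.2]
opening: 0.2
```

Run:
```python
from h import *
goal(.5965,-.203,.139,38.2)
gapplate(15)
```

```text
t 30.55 pos [ 0.5956 -0.2042  0.1408] d [ 0.024 -0.007  0.031] a [-0.05  0.02  0.01] open 0.2 q [ 0.11  0.87  0.27  1.66 -0.35  0.66 -0.34]
top [392.7 232.3] 254 (array([ 0.49574844, -0.16393013]), (72.82450103759766, 43.23445510864258), -21.344635009765625)
side [302.4 285. ] 569 (array([ 0.503815  , -0.16966006]), (87.77062225341797, 48.215579986572266), -21.889305114746094)
```

View pics/s15.png

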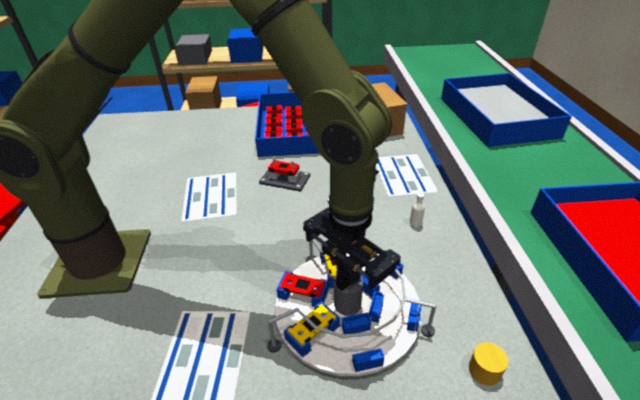

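Request:
servo_tool(
  deltas=[
    {"dx":0,"dy":0,"dz":0,"ax":0,"ay":0,"az":0,"hand":60},
    {"dx":0,"dy":0,"dz":0,"ax":0,"ay":0,"az":0,"hand":60},
    {"dx":0,"dy":0,"dz":-0.9,"ax":0,"ay":0,"az":0,"hand":70},
    {"dx":0,"dy":0,"dz":-1.2,"ax":0,"ay":0,"az":0,"hand":70},
    {"dx":0,"dy":0,"dz":-1.2,"ax":0,"ay":0,"az":0,"hand":70},
  ],
)

```text
clock: 31.28
tool_pos: [0.5969, -0.2064, 0.2126]
eef_rot: [0.945, 0.327, -0.0, 0.0]
contact_force: [0.4, -0.1, -0.4]
opening: 0.747
```

Run:
```python
from h import *
goal(.5038,-.167,.2,158.2)
```

```text
t 31.27 pos [ 0.5969 -0.2064  0.2126] d [-0.814 -1.475  0.21 ] a [-1.e-02  1.e-02 -2.e+01] open 0.747 q [ 0.09  0.78  0.32  1.61 -0.31  0.8  -0.36]
```

Request:
servo_tool(
  deltas=[
    {"dx":-0.814,"dy":-1.475,"dz":0.2,"ax":0,"ay":0,"az":-20,"hand":70},
    {"dx":-0.814,"dy":-1.475,"dz":0.2,"ax":0,"ay":0,"az":-20,"hand":70},
    {"dx":-0.814,"dy":-1.475,"dz":0.2,"ax":0,"ay":0,"az":-20,"hand":70},
    {"dx":-0.814,"dy":-1.475,"dz":0.2,"ax":0,"ay":0,"az":-20,"hand":70},
    {"dx":-0.814,"dy":-1.475,"dz":0.2,"ax":0,"ay":0,"az":-20,"hand":70},
    {"dx":-0.814,"dy":-1.475,"dz":0.2,"ax":0,"ay":0,"az":-20,"hand":70},
    {"dx":-0.814,"dy":-1.475,"dz":0.2,"ax":0,"ay":0,"az":-20,"hand":70},
    {"dx":-0.814,"dy":-1.475,"dz":0.2,"ax":0,"ay":0,"az":-20,"hand":70},
    {"dx":-0.814,"dy":-1.475,"dz":0.2,"ax":0,"ay":0,"az":-20,"hand":70},
    {"dx":-0.814,"dy":-1.475,"dz":0.2,"ax":0,"ay":0,"az":-20,"hand":70},
  ],
)

```text
clock: 32.52
tool_pos: [0.5021, -0.1659, 0.1982]
eef_rot: [0.292, 0.956, -0.0, -0.003]
contact_force: [0.7, 1.4, -0.9]
opening: 0.793
```

Run:
```python
from h import *
goal(.5038,-.167,.2,158.2)
```

```text
t 32.52 pos [ 0.5021 -0.1659  0.1982] d [-0.033  0.001 -0.03 ] a [-0.01 -0.06 -2.03] open 0.793 q [ 0.38  0.67 -0.24  1.91  0.26  0.6   0.94]
```

Request:
servo_tool(
  deltas=[
    {"dx":-0.01,"dy":0,"dz":0.4,"ax":0,"ay":0,"az":-1.7,"hand":70},
    {"dx":-0.01,"dy":0,"dz":1,"ax":0,"ay":0,"az":-1.7,"hand":70},
    {"dx":-0.01,"dy":0,"dz":1.3,"ax":0,"ay":0,"az":-1.7,"hand":70},
    {"dx":-0.01,"dy":0,"dz":1.3,"ax":0,"ay":0,"az":-1.7,"hand":70},
    {"dx":-0.01,"dy":0,"dz":1.3,"ax":0,"ay":0,"az":-1.7,"hand":70},
  ],
)

```text
clock: 33.15
tool_pos: [0.5034, -0.1665, 0.1217]
eef_rot: [0.209, 0.978, -0.0, -0.002]
contact_force: [0.4, 0.7, -0.3]
opening: 0.793
```

Run:
```python
from h import *
goal(.5038,-.167,.065,158.2)
```

```text
t 33.15 pos [ 0.5034 -0.1665  0.1217] d [-0.013 -0.005  0.945] a [-0.01 -0.03 -0.39] open 0.793 q [ 0.36  0.8  -0.22  1.96  0.38  0.43  1.01]
```

Request:
servo_tool(
  deltas=[
    {"dx":-0.01,"dy":0,"dz":0.1,"ax":0,"ay":0,"az":-0.39,"hand":70},
    {"dx":-0.01,"dy":0,"dz":0.6,"ax":0,"ay":0,"az":-0.39,"hand":70},
    {"dx":-0.01,"dy":0,"dz":0.93,"ax":0,"ay":0,"az":-0.39,"hand":65},
    {"dx":-0.01,"dy":0,"dz":0.93,"ax":0,"ay":0,"az":-0.39,"hand":60},
    {"dx":-0.01,"dy":0,"dz":0.93,"ax":0,"ay":0,"az":-0.39,"hand":35},
    {"dx":-0.01,"dy":0,"dz":0.93,"ax":0,"ay":0,"az":-0.39,"hand":35},
    {"dx":-0.01,"dy":0,"dz":0.93,"ax":0,"ay":0,"az":-0.39,"hand":35},
  ],
  newtons=30,
)

```text
clock: 34.02
tool_pos: [0.5046, -0.1672, 0.067]
eef_rot: [0.189, 0.982, -0.0, -0.0]
contact_force: [-0.3, 0.6, 4.0]
opening: 0.491
```

Run:
```python
from h import *
goal(.5038,-.167,.065,158.2)
```

```text
t 34.02 pos [ 0.5046 -0.1672  0.067 ] d [ 0.013 -0.002  0.033] a [-0.01 -0.01 -0.01] open 0.491 q [ 0.33  0.89 -0.16  1.98  0.44  0.31  1.  ]
```

Request:
servo_tool(
  deltas=[
    {"dx":0,"dy":0,"dz":-0.3,"ax":0,"ay":0,"az":0,"hand":35},
    {"dx":0,"dy":0,"dz":-1.0,"ax":0,"ay":0,"az":0,"hand":35},
    {"dx":0,"dy":0,"dz":-1.8,"ax":0,"ay":0,"az":0,"hand":35},
    {"dx":0,"dy":0,"dz":-2.2,"ax":0,"ay":0,"az":0,"hand":35},
    {"dx":0,"dy":0,"dz":-2.2,"ax":0,"ay":0,"az":0,"hand":35},
  ],
)

```text
clock: 34.65
tool_pos: [0.5053, -0.1673, 0.1999]
eef_rot: [0.19, 0.982, -0.0, 0.001]
contact_force: [0.4, -0.7, -1.7]
opening: 0.493
```

Run:
```python
from h import *
goal(.4637,.3088,.18,157.2)
```

```text
t 34.65 pos [ 0.5053 -0.1673  0.1999] d [3.598 7.107 0.321] a [-0.01  0.02  0.16] open 0.493 q [ 0.42  0.67 -0.31  1.91  0.34  0.61  1.09]
```

Request:
servo_tool(
  deltas=[
    {"dx":3.59,"dy":7.11,"dz":0.2,"ax":0,"ay":0,"az":0.16,"hand":35},
    {"dx":3.59,"dy":7.11,"dz":0.2,"ax":0,"ay":0,"az":0.16,"hand":35},
    {"dx":3.59,"dy":7.11,"dz":0.2,"ax":0,"ay":0,"az":0.16,"hand":35},
    {"dx":3.59,"dy":7.11,"dz":0.2,"ax":0,"ay":0,"az":0.16,"hand":35},
    {"dx":3.59,"dy":7.11,"dz":0.2,"ax":0,"ay":0,"az":0.16,"hand":35},
    {"dx":3.59,"dy":7.11,"dz":0.2,"ax":0,"ay":0,"az":0.16,"hand":35},
    {"dx":3.59,"dy":7.11,"dz":0.2,"ax":0,"ay":0,"az":0.16,"hand":35},
    {"dx":3.59,"dy":7.11,"dz":0.2,"ax":0,"ay":0,"az":0.16,"hand":35},
    {"dx":3.59,"dy":7.11,"dz":0.3,"ax":0,"ay":0,"az":0.16,"hand":35},
    {"dx":3.59,"dy":7.11,"dz":0.5,"ax":0,"ay":0,"az":0.16,"hand":35},
  ],
)

```text
clock: 35.9
tool_pos: [0.4627, 0.3077, 0.1667]
eef_rot: [0.198, 0.98, -0.001, -0.002]
contact_force: [1.0, -0.3, -0.9]
opening: 0.497
```

Request:
servo_tool(
  deltas=[
    {"dx":0,"dy":0,"dz":0.4,"ax":0,"ay":0,"az":0,"hand":35},
    {"dx":0,"dy":0,"dz":0.9,"ax":0,"ay":0,"az":0,"hand":35},
    {"dx":0,"dy":0,"dz":0.9,"ax":0,"ay":0,"az":0,"hand":35},
    {"dx":0,"dy":0,"dz":0.9,"ax":0,"ay":0,"az":0,"hand":35},
  ],
)

```text
clock: 36.4
tool_pos: [0.4632, 0.3081, 0.1144]
eef_rot: [0.198, 0.98, -0.001, -0.001]
contact_force: [-0.4, -0.4, -0.6]
opening: 0.493
```

Run:
```python
from h import *
goal(.4638,.3089,.08,157.2)
jigview(16)
```

```text
t 36.4 pos [0.4632 0.3081 0.1144] d [-0.005  0.017  0.573] a [-0.02 -0.02 -0.01] open 0.493 q [-0.58  0.82 -0.15  1.89  0.25  0.45  0.27]
```

View pics/j16.png

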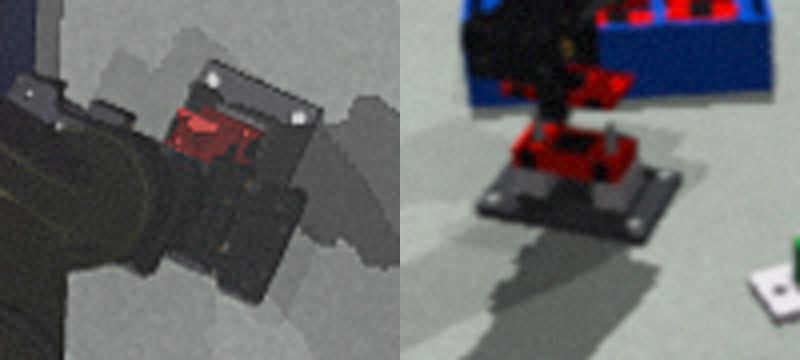

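Request:
servo_tool(
  deltas=[
    {"dx":-0.01,"dy":0.015,"dz":0.25,"ax":0,"ay":0,"az":0,"hand":35},
    {"dx":-0.01,"dy":0.015,"dz":0.42,"ax":0,"ay":0,"az":0,"hand":35},
    {"dx":-0.01,"dy":0.015,"dz":0.52,"ax":0,"ay":0,"az":0,"hand":35},
    {"dx":-0.01,"dy":0.015,"dz":0.57,"ax":0,"ay":0,"az":0,"hand":35},
    {"dx":-0.01,"dy":0.015,"dz":0.57,"ax":0,"ay":0,"az":0,"hand":35},
  ],
)

```text
clock: 37.12
tool_pos: [0.464, 0.3094, 0.0797]
eef_rot: [0.198, 0.98, -0.0, -0.001]
contact_force: [3.0, -1.3, -1.4]
opening: 0.495
```

Run:
```python
from h import *
goal(.4638,.3089,.066,157.2)
jigview(17)
```

```text
t 37.12 pos [0.464  0.3094 0.0797] d [ 0.    -0.009  0.228] a [-0.01 -0.02 -0.  ] open 0.495 q [-0.6   0.88 -0.12  1.9   0.26  0.38  0.25]
```

View pics/j17.png

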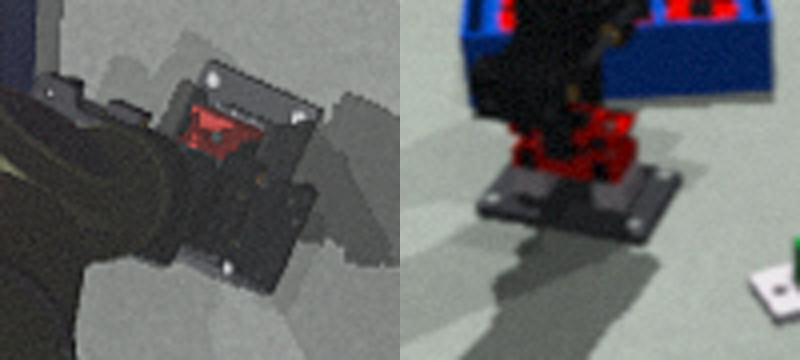

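Pins are engaged with no vertical force. I'll lower to seat the plate.

Request:
servo_tool(
  deltas=[
    {"dx":0,"dy":-0.005,"dz":0.1,"ax":0,"ay":0,"az":0,"hand":35},
    {"dx":0,"dy":-0.005,"dz":0.18,"ax":0,"ay":0,"az":0,"hand":35},
    {"dx":0,"dy":-0.005,"dz":0.23,"ax":0,"ay":0,"az":0,"hand":35},
    {"dx":0,"dy":-0.005,"dz":0.25,"ax":0,"ay":0,"az":0,"hand":35},
    {"dx":0,"dy":-0.005,"dz":0.25,"ax":0,"ay":0,"az":0,"hand":35},
  ],
)

```text
clock: 37.85
tool_pos: [0.4641, 0.3093, 0.0669]
eef_rot: [0.198, 0.98, -0.0, -0.0]
contact_force: [0.2, -4.9, 19.1]
opening: 0.493
```

Run:
```python
from h import *
goal(.4637,.3086,.066,157.2)
```

```text
t 37.85 pos [0.4641 0.3093 0.0669] d [ 0.001 -0.013  0.016] a [-0.   -0.01 -0.  ] open 0.493 q [-0.6   0.91 -0.11  1.9   0.26  0.35  0.25]
```

Request:
servo_tool(
  deltas=[
    {"dx":0,"dy":0,"dz":-0.03,"ax":0,"ay":0,"az":0,"hand":64},
    {"dx":0,"dy":0,"dz":-0.03,"ax":0,"ay":0,"az":0,"hand":64},
    {"dx":0,"dy":0,"dz":-0.3,"ax":0,"ay":0,"az":0,"hand":64},
    {"dx":0,"dy":0,"dz":-1,"ax":0,"ay":0,"az":0,"hand":64},
    {"dx":0,"dy":0,"dz":-2,"ax":0,"ay":0,"az":0,"hand":64},
    {"dx":0,"dy":0,"dz":-2,"ax":0,"ay":0,"az":0,"hand":64},
    {"dx":0,"dy":0,"dz":-2,"ax":0,"ay":0,"az":0,"hand":64},
  ],
)

```text
clock: 38.72
tool_pos: [0.4635, 0.3093, 0.1853]
eef_rot: [0.198, 0.98, -0.0, -0.001]
contact_force: [-0.0, 0.6, 0.1]
opening: 0.728
```

Run:
```python
from h import *
goal(.6,.24,.25,157.2)
p,d=eyes.snapshot('top');cv2.imwrite('pics/t18.png',p[...,::-1])
a=cv2.resize(p[150:230,230:330,::-1],(400,320),interpolation=cv2.INTER_CUBIC)
q,d=eyes.snapshot('side');cv2.imwrite('pics/s18.png',q[...,::-1])
b=cv2.resize(q[140:220,260:380,::-1],(480,320),interpolation=cv2.INTER_CUBIC)
cv2.imwrite('pics/c18.png',np.hstack([a,b])[:, :800])
b=cv2.resize(q[150:220,250:370,::-1],None,fx=6,fy=6,interpolation=cv2.INTER_CUBIC);cv2.imwrite('pics/d18.png',b)
```

```text
t 38.73 pos [0.4635 0.3093 0.1853] d [-2.543 -0.185 -1.085] a [-0.01 -0.02  0.  ] open 0.728 q [-0.56  0.71 -0.19  1.85  0.21  0.61  0.29]
```

View pics/d18.png

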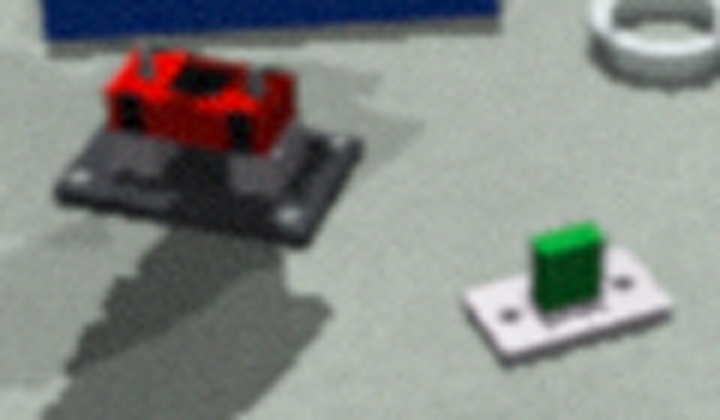

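View pics/t18.png

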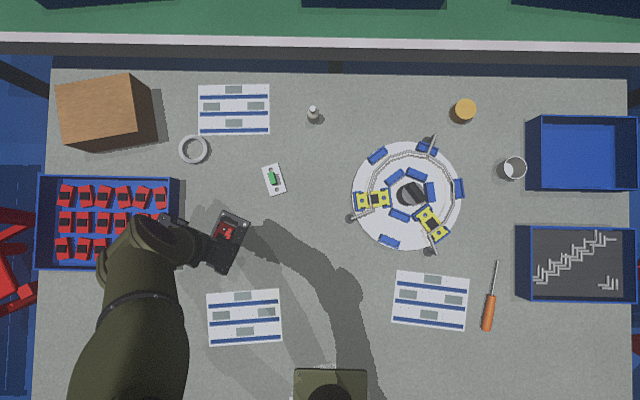

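```bash
cat >> h.py <<'E'
def clamp(top,side):
    for n,p,box in(('top',top,(255,155,300,205)),('side',side,(322,180,368,215))):
        m=cam(n);h=cv2.cvtColor(p,cv2.COLOR_RGB2HSV)
        w=(h[...,2]>(165 if n=='top' else 175))&(h[...,1]<30)
        g=masks(p)['green']
        for c,A,mk in blobs(w|g if n=='top' else w,box,80): print(n,'plate',c.round(1),A,rectfit(m,mk,.01))
        for c,A,mk in blobs(g,box,10): print(n,'green',c.round(1),A,rectfit(m,mk,.048))
E
python3 - <<'E'
from h import *
clamp(cv2.imread('pics/t18.png')[...,::-1].copy(),cv2.imread('pics/s18.png')[...,::-1].copy())
clamp(cv2.imread('pics/top0.png')[...,::-1].copy(),cv2.imread('pics/side0.png')[...,::-1].copy())
m=cam('top');t=cv2.imread('pics/t18.png');cv2.imwrite('pics/z19.png',cv2.resize(t[155:205,250:300],None,fx=12,fy=12,interpolation=cv2.INTER_CUBIC))
t=cv2.imread('pics/s18.png');cv2.imwrite('pics/z20.png',cv2.resize(t[180:215,320:370],None,fx=14,fy=14,interpolation=cv2.INTER_CUBIC))
E
```

```text
top plate [273.  178.9] 365 (array([0.63462891, 0.17562296]), (87.97289276123047, 49.78636169433594), 18.587024688720703)
side plate [344.9 196.2] 1194 (array([0.64067456, 0.19051814]), (161.49542236328125, 138.4602813720703), 84.14093780517578)
side green [344.2 191.6] 76 (array([0.63371912, 0.15926456]), (50.853023529052734, 28.394039154052734), 83.7383804321289)
top plate [273.  179.3] 341 (array([0.63444189, 0.175715  ]), (87.67603302001953, 48.38688659667969), 18.589277267456055)
side plate [347.  196.1] 973 (array([0.64067456, 0.19051814]), (161.49542236328125, 138.4602813720703), 84.14093780517578)
side green [344.6 190.6] 64 (array([0.63369446, 0.16180867]), (46.24412536621094, 28.293384552001953), 82.63549041748047)
```

View pics/z19.png

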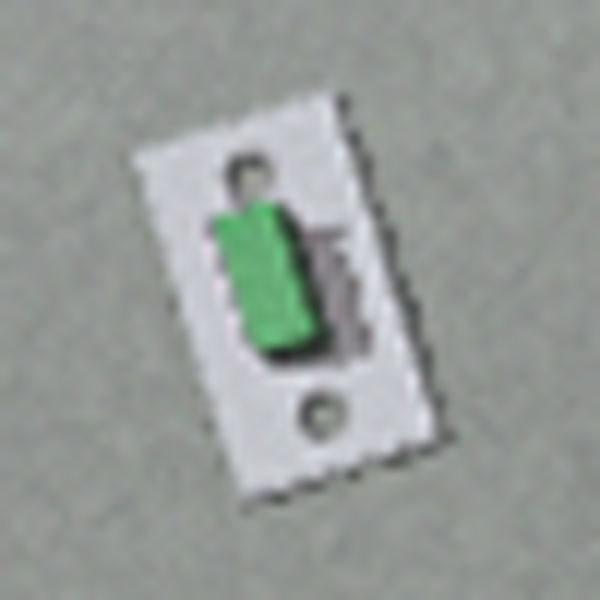

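View pics/z20.png

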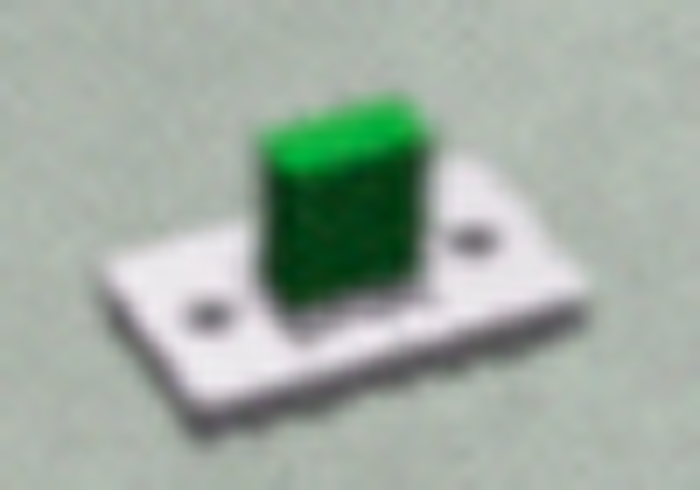

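Run:
```python
from h import *
goal(.6356,.1763,.17,198.6)
```

```text
t 38.83 pos [0.4629 0.3089 0.1839] d [-3.51  -0.923  0.222] a [-0.02 -0.05 -6.9 ] open 0.725 q [-0.56  0.71 -0.19  1.85  0.21  0.61  0.29]
```

Request:
servo_tool(
  deltas=[
    {"dx":-3.51,"dy":-0.92,"dz":0,"ax":0,"ay":0,"az":-6.9,"hand":44},
    {"dx":-3.51,"dy":-0.92,"dz":0,"ax":0,"ay":0,"az":-6.9,"hand":44},
    {"dx":-3.51,"dy":-0.92,"dz":0,"ax":0,"ay":0,"az":-6.9,"hand":44},
    {"dx":-3.51,"dy":-0.92,"dz":0,"ax":0,"ay":0,"az":-6.9,"hand":44},
    {"dx":-3.51,"dy":-0.92,"dz":0.2,"ax":0,"ay":0,"az":-6.9,"hand":44},
    {"dx":-3.51,"dy":-0.92,"dz":0.2,"ax":0,"ay":0,"az":-6.9,"hand":44},
    {"dx":-3.51,"dy":-0.92,"dz":0.2,"ax":0,"ay":0,"az":-6.9,"hand":44},
    {"dx":-3.51,"dy":-0.92,"dz":0.2,"ax":0,"ay":0,"az":-6.9,"hand":44},
  ],
)

```text
clock: 39.83
tool_pos: [0.6357, 0.1785, 0.1728]
eef_rot: [-0.163, 0.987, 0.0, -0.001]
contact_force: [0.8, 0.4, 0.5]
opening: 0.505
```

Run:
```python
from h import *
goal(.6356,.1763,.09,198.6)
p,d=eyes.snapshot('side');cv2.imwrite('pics/s21.png',p[...,::-1]);cv2.imwrite('pics/z21.png',cv2.resize(p[120:220,280:400,::-1],None,fx=5,fy=5,interpolation=cv2.INTER_CUBIC))
```

```text
t 39.83 pos [0.6357 0.1785 0.1728] d [ 0.01  -0.036  1.38 ] a [ 0.01 -0.02  0.02] open 0.505 q [-0.12  0.87 -0.44  1.52  0.45  0.86  1.18]
```

View pics/z21.png

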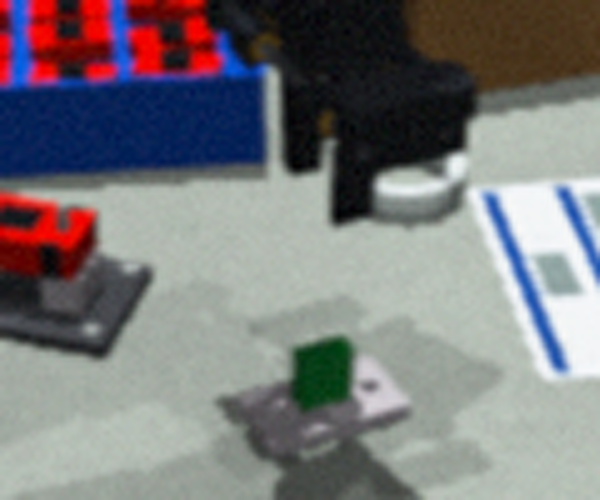

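Request:
servo_tool(
  deltas=[
    {"dx":0.01,"dy":-0.02,"dz":0.8,"ax":0,"ay":0,"az":0,"hand":44},
    {"dx":0.01,"dy":-0.02,"dz":1.4,"ax":0,"ay":0,"az":0,"hand":44},
    {"dx":0.01,"dy":-0.02,"dz":1.5,"ax":0,"ay":0,"az":0,"hand":44},
    {"dx":0.01,"dy":-0.02,"dz":1.5,"ax":0,"ay":0,"az":0,"hand":44},
  ],
)

```text
clock: 40.38
tool_pos: [0.6364, 0.1763, 0.0833]
eef_rot: [-0.162, 0.987, 0.0, -0.001]
contact_force: [0.1, -0.4, 0.7]
opening: 0.503
```

Run:
```python
from h import *
goal(.6356,.1763,.042,198.6)
p,d=eyes.snapshot('side');cv2.imwrite('pics/s22.png',p[...,::-1]);cv2.imwrite('pics/z22.png',cv2.resize(p[140:220,290:400,::-1],None,fx=7,fy=7,interpolation=cv2.INTER_CUBIC))
```

```text
t 40.38 pos [0.6364 0.1763 0.0833] d [0.012 0.004 0.688] a [ 0.01 -0.02  0.  ] open 0.503 q [-0.14  0.99 -0.39  1.56  0.51  0.7   1.13]
```

View pics/z22.png

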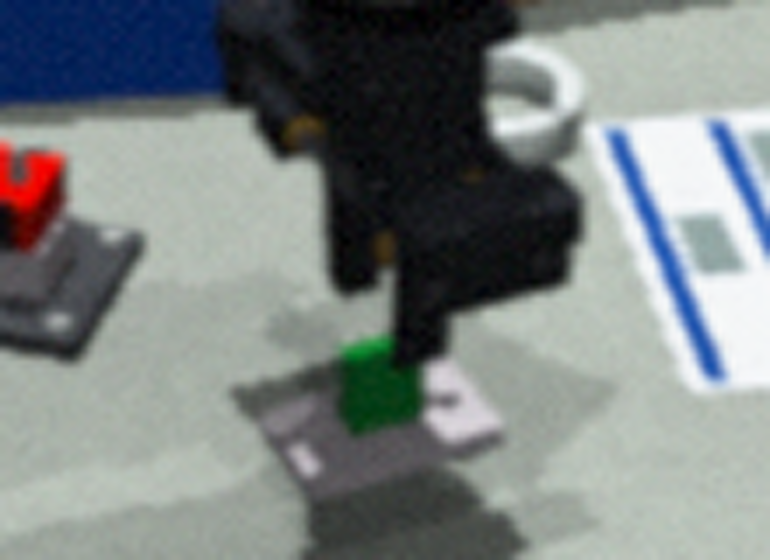

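Run:
```python
from h import *
m=cam('side')
for P in((.6356,.1763,.048),(.6356,.1763,.01),(.6364,.1763,.058)): 
    u=proj(m,P);print(P,((u[0]-290+.5)*7,(u[1]-140+.5)*7))
for s in(-1,1):
    a=np.radians(18.6);x=.6364-s*.0285*np.sin(a);y=.1763+s*.0285*np.cos(a);u=proj(m,(x,y,.058));print('finger',((u[0]-290+.5)*7,(u[1]-140+.5)*7))
# hole positions in side image z20 (14x)
f=lambda x,y:(320+(x+.5)/14-.5,180+(y+.5)/14-.5)
H=[onplane(m,*f(*a),.01)[:2] for a in((207,315),(472,241))];print(H,np.mean(H,0),np.degrees(np.arctan2(*(H[1]-H[0])[::-1])))
m=cam('top');g=lambda x,y:(250+(x+.5)/12-.5,155+(y+.5)/12-.5)
H=[onplane(m,*g(*a),.01)[:2] for a in((322,414),(249,173))];print(H,np.mean(H,0),np.degrees(np.arctan2(*(H[1]-H[0])[::-1])))
```

```text
(0.6356, 0.1763, 0.048) (np.float64(381.59828610134485), np.float64(344.58800678079274))
(0.6356, 0.1763, 0.01) (np.float64(380.0930078553596), np.float64(418.13283154878684))
(0.6364, 0.1763, 0.058) (np.float64(383.979324315535), np.float64(324.58871790347496))
finger (np.float64(414.97994909874916), np.float64(363.6353841954317))
finger (np.float64(354.07806251009384), np.float64(286.9267481983452))
[array([0.60699799, 0.16613881]), array([0.66438342, 0.18513464])] [0.6356907  0.17563672] 18.315671770890038
[array([0.60586402, 0.16561321]), array([0.66355618, 0.18480719])] [0.6347101 0.1752102] 18.402107006019847
```

Request:
servo_tool(
  deltas=[
    {"dx":0.01,"dy":0.005,"dz":0.4,"ax":0,"ay":0,"az":0,"hand":44},
    {"dx":0.01,"dy":0.005,"dz":0.68,"ax":0,"ay":0,"az":0,"hand":44},
    {"dx":0.01,"dy":0.005,"dz":0.68,"ax":0,"ay":0,"az":0,"hand":44},
    {"dx":0.01,"dy":0.005,"dz":0.68,"ax":0,"ay":0,"az":0,"hand":44},
    {"dx":0.01,"dy":0.005,"dz":0.68,"ax":0,"ay":0,"az":0,"hand":8},
    {"dx":0.01,"dy":0.005,"dz":0.68,"ax":0,"ay":0,"az":0,"hand":8},
    {"dx":0.01,"dy":0.005,"dz":0.68,"ax":0,"ay":0,"az":0,"hand":8},
    {"dx":0.01,"dy":0.005,"dz":0.68,"ax":0,"ay":0,"az":0,"hand":8},
  ],
  newtons=45,
)

```text
clock: 41.42
tool_pos: [0.6354, 0.1757, 0.0419]
eef_rot: [-0.162, 0.987, 0.0, -0.001]
contact_force: [0.6, 0.3, 2.1]
opening: 0.177
```

Run:
```python
from h import *
goal(.6356,.1763,.042,198.4)
```

```text
t 41.42 pos [0.6354 0.1757 0.0419] d [-0.006  0.008 -0.001] a [ 0.01 -0.02  0.03] open 0.177 q [-0.15  1.05 -0.36  1.57  0.54  0.63  1.11]
```

Request:
servo_tool(
  deltas=[
    {"dx":0,"dy":0,"dz":-0.3,"ax":0,"ay":0,"az":0,"hand":8},
    {"dx":0,"dy":0,"dz":-1,"ax":0,"ay":0,"az":0,"hand":8},
    {"dx":0,"dy":0,"dz":-1.8,"ax":0,"ay":0,"az":0,"hand":8},
    {"dx":0,"dy":0,"dz":-2.6,"ax":0,"ay":0,"az":0,"hand":8},
    {"dx":0,"dy":0,"dz":-2.6,"ax":0,"ay":0,"az":0,"hand":8},
  ],
)

```text
clock: 42.05
tool_pos: [0.638, 0.1772, 0.203]
eef_rot: [-0.162, 0.987, 0.001, 0.003]
contact_force: [-0.5, 0.8, -1.9]
opening: 0.177
```

Run:
```python
from h import *
goal(.464,.3089,.19,157.2)
```

```text
t 42.05 pos [0.638  0.1772 0.203 ] d [2.05  3.006 0.208] a [0.04 0.05 6.9 ] open 0.177 q [-0.1   0.84 -0.46  1.5   0.43  0.9   1.19]
```

Request:
servo_tool(
  deltas=[
    {"dx":0.6,"dy":0.9,"dz":0.2,"ax":0.02,"ay":0.02,"az":1.7,"hand":8},
    {"dx":1.2,"dy":1.8,"dz":0.2,"ax":0.02,"ay":0.02,"az":3.4,"hand":8},
    {"dx":1.7,"dy":2.5,"dz":0.2,"ax":0.02,"ay":0.02,"az":5.2,"hand":8},
    {"dx":2.05,"dy":3.0,"dz":0.2,"ax":0.02,"ay":0.02,"az":6.9,"hand":8},
    {"dx":2.05,"dy":3.0,"dz":0.2,"ax":0.02,"ay":0.02,"az":6.9,"hand":8},
    {"dx":2.05,"dy":3.0,"dz":0.2,"ax":0.02,"ay":0.02,"az":6.9,"hand":8},
    {"dx":2.05,"dy":3.0,"dz":0.2,"ax":0.02,"ay":0.02,"az":6.9,"hand":8},
    {"dx":2.05,"dy":3.0,"dz":0.2,"ax":0.02,"ay":0.02,"az":6.9,"hand":8},
  ],
)

```text
clock: 43.05
tool_pos: [0.4626, 0.306, 0.1859]
eef_rot: [0.199, 0.98, -0.002, -0.002]
contact_force: [-0.3, -0.7, -2.0]
opening: 0.174
```

Run:
```python
from h import *
goal(.464,.3089,.135,157.2)
```

```text
t 43.05 pos [0.4626 0.306  0.1859] d [-0.007  0.057  0.848] a [-0.04 -0.03 -0.02] open 0.174 q [-0.54  0.71 -0.21  1.85  0.24  0.61  0.27]
```

Request:
servo_tool(
  deltas=[
    {"dx":0,"dy":0.03,"dz":0.5,"ax":-0.02,"ay":-0.01,"az":0,"hand":8},
    {"dx":0,"dy":0.03,"dz":0.85,"ax":-0.02,"ay":-0.01,"az":0,"hand":8},
    {"dx":0,"dy":0.03,"dz":0.92,"ax":-0.02,"ay":-0.01,"az":0,"hand":8},
    {"dx":0,"dy":0.03,"dz":0.92,"ax":-0.02,"ay":-0.01,"az":0,"hand":8},
  ],
)

```text
clock: 43.55
tool_pos: [0.4625, 0.3085, 0.1311]
eef_rot: [0.198, 0.98, -0.0, -0.001]
contact_force: [1.3, -1.0, -2.4]
opening: 0.176
```

Run:
```python
from h import *
goal(.464,.3089,.115,157.2)
jigview(23)
q=cv2.imread('pics/s23.png');cv2.imwrite('pics/z23.png',cv2.resize(q[130:205,240:340],None,fx=8,fy=8,interpolation=cv2.INTER_CUBIC))
q=cv2.imread('pics/t23.png');cv2.imwrite('pics/z24.png',cv2.resize(q[195:275,180:270],None,fx=7,fy=7,interpolation=cv2.INTER_CUBIC))
```

```text
t 43.55 pos [0.4625 0.3085 0.1311] d [-0.021  0.016  0.268] a [-0.01 -0.02 -0.  ] open 0.176 q [-0.56  0.8  -0.18  1.88  0.27  0.49  0.24]
```

View pics/z23.png

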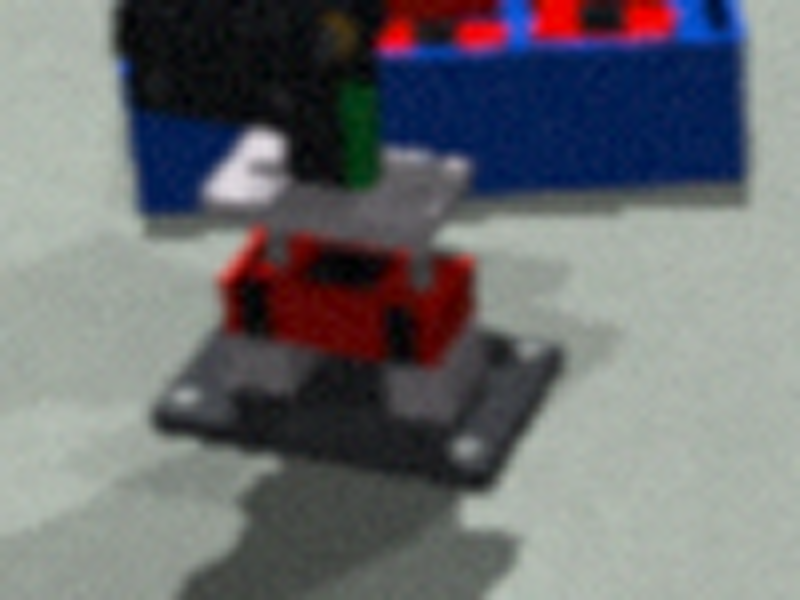

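View pics/z24.png

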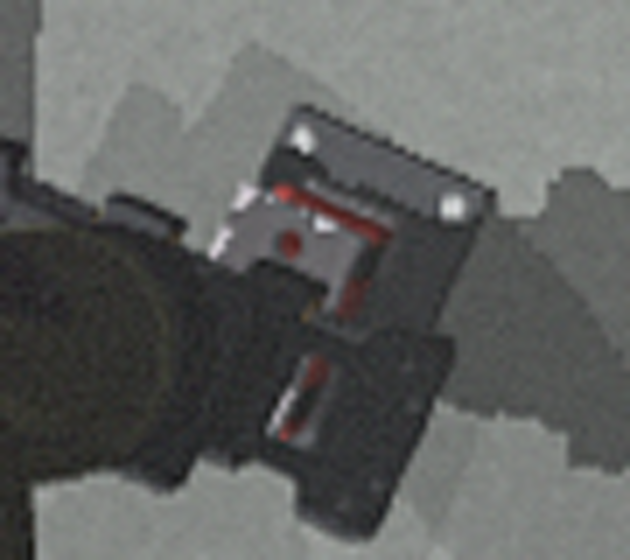

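Run:
```python
from h import *
m=cam('top');g=lambda x,y:(180+(x+.5)/7-.5,195+(y+.5)/7-.5)
u=np.array([np.cos(np.radians(-22.8)),np.sin(np.radians(-22.8))]);v=np.array([-u[1],u[0]]);c=np.array([.4627,.3080])
def rel(P,c=c): d=P[:2]-c;return np.round([d@u*1000,d@v*1000],1)
print('top hole',rel(onplane(m,*g(290,243),.098)))
m2=cam('side');f=lambda x,y:(240+(x+.5)/8-.5,130+(y+.5)/8-.5);c2=np.array([.4645,.3075])
for a in((265,165),):print('side hole',rel(onplane(m2,*f(*a),.099),c2))
for a in((440,165),(470,163),(262,128),(205,190),(430,208)):print('side corner',a,rel(onplane(m2,*f(*a),.099),c2))
print('tcp rel', rel(np.array([.4625,.3085]),np.array([.464,.3089])))
```

```text
top hole [29.3 -0.6]
side hole [-31.9   2.7]
side corner (440, 165) [31.4 21.7]
side corner (470, 163) [41.7 26.3]
side corner (262, 128) [-43.9  27.2]
side corner (205, 190) [-46.2 -20. ]
side corner (430, 208) [38.9 -7.4]
tcp rel [-1.2 -1. ]
```

Request:
servo_tool(
  deltas=[
    {"dx":-0.015,"dy":0.014,"dz":0.12,"ax":0,"ay":0,"az":0,"hand":8},
    {"dx":-0.015,"dy":0.014,"dz":0.22,"ax":0,"ay":0,"az":0,"hand":8},
    {"dx":-0.015,"dy":0.014,"dz":0.3,"ax":0,"ay":0,"az":0,"hand":8},
    {"dx":-0.015,"dy":0.014,"dz":0.36,"ax":0,"ay":0,"az":0,"hand":8},
    {"dx":-0.015,"dy":0.014,"dz":0.38,"ax":0,"ay":0,"az":0,"hand":8},
    {"dx":-0.015,"dy":0.014,"dz":0.38,"ax":0,"ay":0,"az":0,"hand":8},
  ],
)

```text
clock: 44.4
tool_pos: [0.4632, 0.3091, 0.1081]
eef_rot: [0.198, 0.98, -0.001, -0.001]
contact_force: [-0.3, 0.7, -0.9]
opening: 0.178
```

Run:
```python
from h import *
goal(.464,.3089,.101,157.2)
jigview(25)
```

```text
t 44.4 pos [0.4632 0.3091 0.1081] d [-0.014  0.002  0.118] a [-0.02 -0.03  0.  ] open 0.178 q [-0.57  0.84 -0.16  1.89  0.28  0.44  0.23]
```

View pics/j25.png

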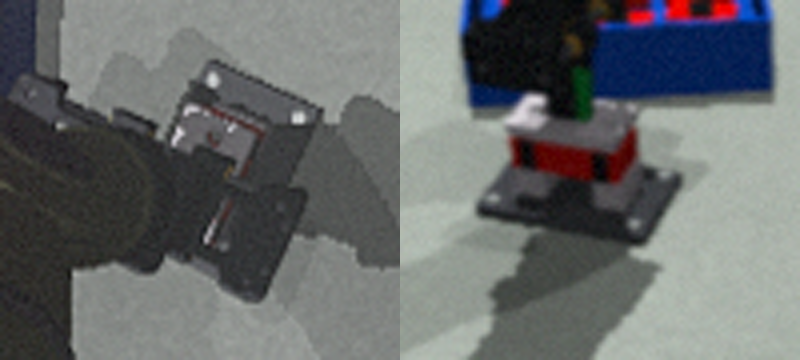

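Request:
servo_tool(
  deltas=[
    {"dx":-0.005,"dy":0,"dz":0.06,"ax":0,"ay":0,"az":0,"hand":8},
    {"dx":-0.005,"dy":0,"dz":0.1,"ax":0,"ay":0,"az":0,"hand":8},
    {"dx":-0.005,"dy":0,"dz":0.13,"ax":0,"ay":0,"az":0,"hand":8},
    {"dx":-0.005,"dy":0,"dz":0.15,"ax":0,"ay":0,"az":0,"hand":8},
    {"dx":-0.005,"dy":0,"dz":0.15,"ax":0,"ay":0,"az":0,"hand":8},
  ],
)

```text
clock: 45.12
tool_pos: [0.4634, 0.3089, 0.1008]
eef_rot: [0.198, 0.98, -0.001, -0.001]
contact_force: [-3.1, -1.8, 15.0]
opening: 0.177
```

Run:
```python
from h import *
goal(.464,.3089,.101,157.2)
print(r.get_state()['contact_force'],r.get_state()['moment'])
```

```text
t 45.12 pos [0.4634 0.3089 0.1008] d [-0.01   0.005 -0.003] a [-0.01 -0.02  0.  ] open 0.177 q [-0.58  0.85 -0.16  1.89  0.29  0.43  0.23]
[-3.05605483 -1.80098957 14.9582114 ] [-0.45968293  0.67688914 -0.00314878]
```

Seated at the expected height with 15 N of contact. I'll release, rise and withdraw.

Request:
servo_tool(
  deltas=[
    {"dx":0,"dy":0,"dz":-0.03,"ax":0,"ay":0,"az":0,"hand":44},
    {"dx":0,"dy":0,"dz":-0.03,"ax":0,"ay":0,"az":0,"hand":44},
    {"dx":0,"dy":0,"dz":-0.03,"ax":0,"ay":0,"az":0,"hand":44},
    {"dx":0,"dy":0,"dz":-0.6,"ax":0,"ay":0,"az":0,"hand":44},
    {"dx":0,"dy":0,"dz":-1.6,"ax":0,"ay":0,"az":0,"hand":44},
    {"dx":0,"dy":0,"dz":-2.4,"ax":0,"ay":0,"az":0,"hand":44},
    {"dx":0,"dy":-0.5,"dz":-2.6,"ax":0,"ay":0,"az":0,"hand":44},
    {"dx":0,"dy":1.4,"dz":-2.6,"ax":0,"ay":0,"az":0,"hand":44},
    {"dx":0,"dy":2.4,"dz":-2.6,"ax":0,"ay":0,"az":0,"hand":44},
    {"dx":0,"dy":2.4,"dz":-2.6,"ax":0,"ay":0,"az":0,"hand":44},
  ],
)

```text
clock: 46.38
tool_pos: [0.52, 0.444, 0.2547]
eef_rot: [0.197, 0.98, -0.0, -0.002]
contact_force: [0.2, -0.1, -0.3]
opening: 0.499
```

Run:
```python
from h import *
goal(.464,.3089,.101,157.2)
jigview(26)
q=cv2.imread('pics/s26.png');cv2.imwrite('pics/z26.png',cv2.resize(q[130:205,240:340],None,fx=8,fy=8,interpolation=cv2.INTER_CUBIC))
```

```text
t 46.38 pos [0.52   0.444  0.2547] d [-0.018 -2.435  2.563] a [-0.01 -0.03  0.01] open 0.499 q [-0.66  0.79 -0.24  1.37  0.19  1.01  0.24]
```

View pics/z26.png

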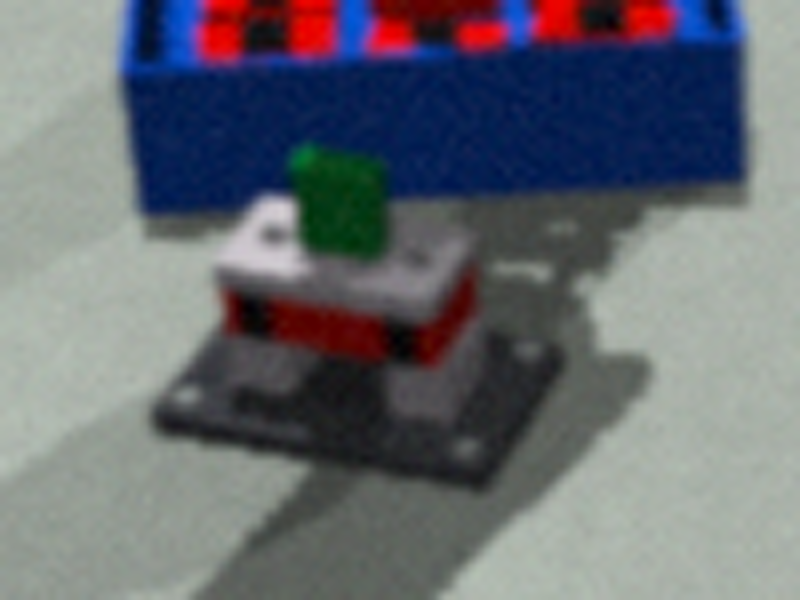

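View pics/t26.png

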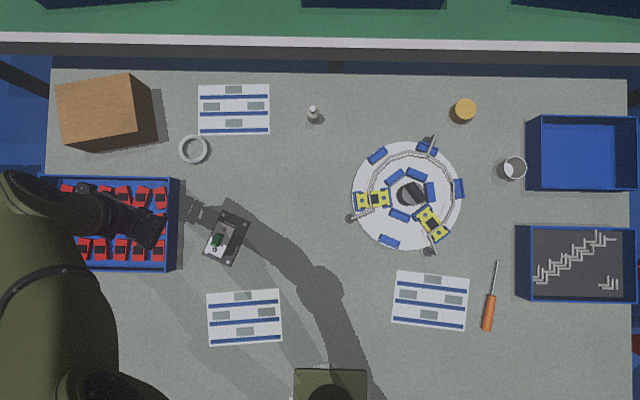

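Request:
servo_tool(
  deltas=[
    {"dx":0,"dy":0,"dz":0,"ax":0,"ay":0,"az":0,"hand":44},
    {"dx":0,"dy":0,"dz":0,"ax":0,"ay":0,"az":0,"hand":44},
  ],
)

```text
clock: 46.72
tool_pos: [0.5198, 0.4398, 0.2547]
eef_rot: [0.198, 0.98, -0.002, -0.001]
contact_force: [0.4, -0.0, -0.1]
opening: 0.5
```

```bash
python3 -c "
from h import *
print(r.finish_job())"
```

```text
the job is handed in; nothing more can be done
None
```

I collected the three red plates that were present. Each was turned into the gap by the handle, lifted out, and lowered over both jig pins. I then set the clamp plate on the same pins, green handle up, and handed the job in at about 47 s.

- **Pile and clamp:** the last side view shows a squared pile with the clamp lying flat on it. The tool stopped at 0.1008 m against an expected 0.101 m, with 15 N of contact, before release.
- **Yellow plates:** the last top view shows both yellow plates still in their pockets and the other four pockets empty.
- **Robot:** the gripper was clear of everything at the end.
- **Disagreements:** the two cameras differed by about 2 mm on the jig and carousel positions. I corrected for this using the measured seating pose. No check failed. I saw no sign of the clamp being knocked or of the grip slackening.

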